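# Line up candle tins on the filling carousel and check the wax tank

## Task

Get the filling carousel ready for the next pour: set every open candle tin from the bench upright into the pocket at the gap in the wire guard, turning the dial on click by click with its handle, until the tins stand in neighbouring pockets on the counterclockwise way (seen from above) from the gap to the nozzle, the foremost right under the filling nozzle and the dial at rest in its click. Then take the infrared thermometer, point it from about a hand's width away at the black measuring spot on the wax tank, hold it still there for three seconds, and lay it back flat on its mat. Leave the lidded tins and the glass jar where they are.

Things in the scene. Friction and masses are not known exactly. Their poses are not given: they have to be found in the camera images.
- tin1: open, empty round candle tin with a thin upright wick: 64 mm diameter, 52 mm high, 50 to 105 g; origin at the centre of its underside. Two to four such tins are present; None if absent
- tin2: open, empty round candle tin with a thin upright wick: 64 mm diameter, 52 mm high, 50 to 105 g; origin at the centre of its underside. Two to four such tins are present; None if absent
- tin3: open, empty round candle tin with a thin upright wick: 64 mm diameter, 52 mm high, 50 to 105 g; origin at the centre of its underside. Two to four such tins are present; None if absent
- tin4: open, empty round candle tin with a thin upright wick: 64 mm diameter, 52 mm high, 50 to 105 g; origin at the centre of its underside. Two to four such tins are present; None if absent
- closed1: bystander: finished candle tin closed with a lid, 66 mm diameter, 56 mm high; origin at the centre of its underside
- closed2: bystander: second finished, lidded candle tin, the same
- glass_jar: bystander: amber glass jar with a wooden lid, 70 mm diameter, 100 mm high; origin at the centre of its underside
- machine: filling carousel with wax tank, fixed; origin on the bench under the carousel's axis, z up, -x out of the loading gap. Its wire guard (5 mm bars, 112 mm above the bench, in the ring 78 to 152 mm from the axis, open only 50 degrees either side of -x) lets tins in or out at the gap alone. The tank (200 mm wide steel drum at x 281, y 91 mm) is 130 mm high, with a sloping top up to 225 mm
- nozzle (a point): tip of the brass filling nozzle, 118 mm above the bench, over its place; a pipe leads to it from the tank at 140 to 170 mm height
- dial (a joint): angle of the carousel's dial (rad), growing counterclockwise seen from above; six pockets. A sprung click stop pulls it to rest at every multiple of 60 degrees, where a pocket stands at each place below; turning out of a click takes about 0.3 N m up to half-way, then it pulls into the next click by itself
- handle (a point): middle of the dial's black bar handle on the axis, 106 mm above the bench, turning with the dial. The bar is 70 mm long (this point's x), 18 mm wide (y), 28 mm high (92 to 120 mm), on a 26 mm thick round stem; the guard's inner bar is 78 mm from the axis
- gap_place (a point): pocket place in the loading gap, fixed to the machine: centre of a tin's underside there, on the dial's face 40 mm above the bench, 100 mm from the axis. Four round-topped white pins (14 mm high, 7 mm thick) on a 77 mm circle bound each pocket, towards the axis, away from it and to both sides: a tin has 3 mm play all round
- place1 (a point): the same, the next place counterclockwise from the gap (60 degrees on), under the guard
- place2 (a point): the same, second place on from the gap (120 degrees)
- nozzle_place (a point): the same, third place on from the gap (180 degrees, opposite it), right under the filling nozzle
- spot (a point): centre of the matt black round measuring spot (46 mm) on the tank's sloping steel top, on the side towards the robot and the mat, 161 mm above the bench; x points level, outwards from the tank's middle; the face there slopes at 47 degrees, so it looks half outwards, half up
- thermometer: black pistol-shaped infrared thermometer lying on its side, 135 to 225 g; origin on its underside, under the barrel's middle line; x forward (line of sight), z up. Barrel 42 mm wide (y), 38 mm thick (z), x from -55 to 70 mm, free to grip across y at x = 0 to 60 mm; handle 34 mm thick goes off to y = -100 mm at x = -70 to -16 mm, trigger to x = -3 mm; centre of mass near (0, -13) mm
- lens (a point): centre of the thermometer's lens on the front face, 76 mm ahead of its origin and 19 mm above its underside; x is the line of sight
- mat: flat grey mat, fixed, 220 x 180 x 3 mm, the thermometer's place; origin at the centre of its underside, x along its long side

How it is judged:
On the way, in this order (a step that is already met when the one before it is completed fails the run):
1. a tin stands in the pocket at the gap (((horizontal distance between tin1 and gap_place below 0.01 m and z of tin1 in the frame of gap_place between -0.006 and 0.006 m) or (horizontal distance between tin2 and gap_place below 0.01 m and z of tin2 in the frame of gap_place between -0.006 and 0.006 m) or (horizontal distance between tin3 and gap_place below 0.01 m and z of tin3 in the frame of gap_place between -0.006 and 0.006 m) or (horizontal distance between tin4 and gap_place below 0.01 m and z of tin4 in the frame of gap_place between -0.006 and 0.006 m))), for 0.2 s.
2. all tins stand in neighbouring pockets, the first one under the nozzle, the dial at rest (((horizontal distance between tin1 and nozzle_place below 0.01 m and z of tin1 in the frame of nozzle_place between -0.006 and 0.006 m) or (horizontal distance between tin2 and nozzle_place below 0.01 m and z of tin2 in the frame of nozzle_place between -0.006 and 0.006 m) or (horizontal distance between tin3 and nozzle_place below 0.01 m and z of tin3 in the frame of nozzle_place between -0.006 and 0.006 m) or (horizontal distance between tin4 and nozzle_place below 0.01 m and z of tin4 in the frame of nozzle_place between -0.006 and 0.006 m)) and ((horizontal distance between tin1 and place2 below 0.01 m and z of tin1 in the frame of place2 between -0.006 and 0.006 m) or (horizontal distance between tin2 and place2 below 0.01 m and z of tin2 in the frame of place2 between -0.006 and 0.006 m) or (horizontal distance between tin3 and place2 below 0.01 m and z of tin3 in the frame of place2 between -0.006 and 0.006 m) or (horizontal distance between tin4 and place2 below 0.01 m and z of tin4 in the frame of place2 between -0.006 and 0.006 m)) and ((horizontal distance between tin1 and gap_place below 0.01 m and z of tin1 in the frame of gap_place between -0.006 and 0.006 m) or (horizontal distance between tin1 and place1 below 0.01 m and z of tin1 in the frame of place1 between -0.006 and 0.006 m) or (horizontal distance between tin1 and place2 below 0.01 m and z of tin1 in the frame of place2 between -0.006 and 0.006 m) or (horizontal distance between tin1 and nozzle_place below 0.01 m and z of tin1 in the frame of nozzle_place between -0.006 and 0.006 m)) and ((horizontal distance between tin2 and gap_place below 0.01 m and z of tin2 in the frame of gap_place between -0.006 and 0.006 m) or (horizontal distance between tin2 and place1 below 0.01 m and z of tin2 in the frame of place1 between -0.006 and 0.006 m) or (horizontal distance between tin2 and place2 below 0.01 m and z of tin2 in the frame of place2 between -0.006 and 0.006 m) or (horizontal distance between tin2 and nozzle_place below 0.01 m and z of tin2 in the frame of nozzle_place between -0.006 and 0.006 m)) and ((horizontal distance between tin3 and gap_place below 0.01 m and z of tin3 in the frame of gap_place between -0.006 and 0.006 m) or (horizontal distance between tin3 and place1 below 0.01 m and z of tin3 in the frame of place1 between -0.006 and 0.006 m) or (horizontal distance between tin3 and place2 below 0.01 m and z of tin3 in the frame of place2 between -0.006 and 0.006 m) or (horizontal distance between tin3 and nozzle_place below 0.01 m and z of tin3 in the frame of nozzle_place between -0.006 and 0.006 m)) and ((horizontal distance between tin4 and gap_place below 0.01 m and z of tin4 in the frame of gap_place between -0.006 and 0.006 m) or (horizontal distance between tin4 and place1 below 0.01 m and z of tin4 in the frame of place1 between -0.006 and 0.006 m) or (horizontal distance between tin4 and place2 below 0.01 m and z of tin4 in the frame of place2 between -0.006 and 0.006 m) or (horizontal distance between tin4 and nozzle_place below 0.01 m and z of tin4 in the frame of nozzle_place between -0.006 and 0.006 m)) and angle between each of tin1, tin2, tin3, tin4's own z axis and vertical below 0.1 rad and (not ((horizontal distance between tin1 and gap_place below 0.01 m and z of tin1 in the frame of gap_place between -0.006 and 0.006 m) or (horizontal distance between tin2 and gap_place below 0.01 m and z of tin2 in the frame of gap_place between -0.006 and 0.006 m) or (horizontal distance between tin3 and gap_place below 0.01 m and z of tin3 in the frame of gap_place between -0.006 and 0.006 m) or (horizontal distance between tin4 and gap_place below 0.01 m and z of tin4 in the frame of gap_place between -0.006 and 0.006 m)) or ((horizontal distance between tin1 and place1 below 0.01 m and z of tin1 in the frame of place1 between -0.006 and 0.006 m) or (horizontal distance between tin2 and place1 below 0.01 m and z of tin2 in the frame of place1 between -0.006 and 0.006 m) or (horizontal distance between tin3 and place1 below 0.01 m and z of tin3 in the frame of place1 between -0.006 and 0.006 m) or (horizontal distance between tin4 and place1 below 0.01 m and z of tin4 in the frame of place1 between -0.006 and 0.006 m))) and velocity of joint dial between -0.05 and 0.05 rad/s), for 0.3 s.
3. the thermometer is held still and aimed at the measuring spot (x of spot in the frame of lens between 0.05 and 0.25 m and y of spot in the frame of lens between -0.022 and 0.022 m and z of spot in the frame of lens between -0.022 and 0.022 m and linear speed of thermometer below 0.03 m/s and angular speed of thermometer below 0.15 rad/s), for 2.5 s.
At the end, for the whole second after the job is handed in: Tins upright in pockets (10 mm), the first under the nozzle, the others directly behind it towards the gap, dial at rest; thermometer flat on its mat (origin over it), at rest, after 2.5 s held still, lens 50 to 250 mm from the spot, line of sight within 22 mm of its centre (all of step 2 and x of thermometer in the frame of mat between -0.1 and 0.1 m and y of thermometer in the frame of mat between -0.08 and 0.08 m and z of thermometer in the frame of mat below 0.012 m and angle between thermometer's own z axis and vertical below 0.15 rad and linear speed of thermometer below 0.02 m/s); the robot touches nothing.
It fails at once if a lidded tin or the glass jar is moved by more than 60 mm or tipped over (distance of any of closed1, closed2, glass_jar from where it was at the start of the episode above 0.06 m or angle between any of closed1, closed2, glass_jar's own z axis and vertical above 0.6 rad).
Of tin1, tin2, tin3, tin4 only 2 to 4 are there at a start; the rules pass over those that are not, and their reading is None.
At some moment in a run one of tin1, tin2, tin3, tin4, thermometer may be knocked a few centimetres aside while the robot is not near it.
Once in a run the grip may slacken for a moment while it holds something.
It also fails if it takes over 210 s, if anything falls off the work surface, if the arm or the gripper's body presses on something with over 40 N, if the wrist force passes 120 N, or if a joint passes its speed limit or range.

## Robot

A 6-joint arm with a two-finger parallel gripper is mounted at the origin on the work surface. World frame = base frame: x ahead of the robot, y to its left, z up, the work surface at z = 0. Lengths are in m, angles in rad, forces in N, time in s.
With the tool pointing down it reaches from about 0.35 to 0.975 m from the base axis. Payload 4.9 kg.
Tool frame: the origin (TCP) lies between the finger pads; the fingertips stand 14 mm ahead of it and the grasp point (between the pads) lies 5 mm behind it (manip.tcp_to_tips is the distance from the TCP to the fingertips, in m); z points along the fingers, y is the line along which they close (so a half turn about z gives the same grasp; the last joint's range is limited). The gripper opens to 85 mm and grips with 20 to 120 N. Pads are 22 mm wide; open, the fingers measure 114 mm over their backs; the gripper's body (76 mm by 85 mm) begins 54 mm behind the grasp point. The pads swing forward as they close: fully open they stand 13 mm farther back than shut.
Start: joints at [-0.119, 0.053, 1.613, -0, 1.476, -0.119], TCP at [0.625, 0, 0.245] pointing down, gripper open.
Joint ranges: [-3.01, 3.01], [-1.01, 2.22], [0.06, 2.58], [-1.02, 4.17], [0.09, 2.62], [-3.14, 3.14]. Speed limits (rad/s): [2.57, 2.57, 3.14, 3.14, 3.14, 3.14].

## Interface

Orientations are given as a unit quaternion [w, x, y, z].
In Python, from plant import manip gives the robot as it stands.
- The arm moves only by the tool servo_tool, never from a script. Its argument "moves" is a list that holds one entry, the list of rows, each a list of 7 numbers: the shift along the tool's x, y, z in mm, then the turn, a rotation vector about the tool's x, y, z in degrees, then the finger opening in mm, from 0 to 85.4. In form: [[[x, y, z, ax, ay, az, fingers], ...]]. A call has 1 to 12 rows; each row shifts and turns the commanded pose from where the row before left it, along the tool's axes as they then stand; what a row does not reach is not made up. A row lasts 1/8 s, in which the tool goes at most 62.5 mm and 10.7 degrees, less where a joint would pass 70% of its speed; a pose out of reach is approached as far as the arm can. A call with a gripper value outside its range is refused whole. The fingers move at their own pace and stop on an object; the grip force is fixed at half the most. Time passes only in rows, so rows that do not move let the fingers close. It gives the time, the measured TCP pose, the force, the opening and the grip force at its end, in the units of the state.
- manip.state(): the state, without advancing time (a new reading comes with each control period).
- manip.grab_frame(name): name is "scene" or "side" or "wrist"; returns a dict with "image" (384x512x3 uint8, blue, green, red), "mtx" (3x3 intrinsics, pixels), "eye" and "rotation" of the camera in the world. Camera axes: x right, y down, z forward; pixel columns grow to the right and rows downward; lengths in m; the calibration is good to about 2 mm. A picture is of the moment at which its call begins. There is no depth.
- manip.job_done(): hands the job in; it is judged then, once.
The state is a dict: "time": time; "joint_pos": joint angles; "joint_vel": joint speeds; "joint_efforts": joint torques, N m; "tool_pos": TCP position; "tool_rot": TCP orientation; "contact_force": force on the tool from outside, world axes, zero at the start; "ft_torque": the same for the moment, N m; "gripper_width": opening from 0.0 (shut) to 1.0 (fully open); "grasp_force": force on a finger pad.
Only numpy, scipy, OpenCV 4.12 (cv2) and the standard library are available. Lean on these libraries where they do the work, as an engineer would, in place of code of your own. Each camera call takes 0.05 s, during which the arm holds its last target. There are 200 camera calls.

## Working session

There is one attempt and no reset: what is moved stays moved. The work goes in short steps, Python scripts to look and compute and a tool call to move; the robot and the scene stay as the last step left them, time stands still between calls to the robot, and variables do not carry over. Pictures are saved under pics/ and viewed, at most 14 in all, crops included, and the job is handed in when it is done.

Besides the shell and the picture viewer there is one more tool, called after "Call:" as name(argument=value, ...), one argument or row to a line, values as JSON. servo_tool: Moves the arm, as the interface text tells. Its arguments: {"type":"object","properties":{"moves":{"type":"array"}},"required":["moves"]}

```bash
ls; mkdir -p pics; cat > h.py <<'E'
import numpy as np, cv2
from scipy.spatial.transform import Rotation as R
from plant import manip
def snap(name,fn):
    f=manip.grab_frame(name); cv2.imwrite('pics/'+fn,f['image'])
    np.savez('pics/'+fn+'.npz',**{k:np.array(f[k]) for k in ('image','mtx','eye','rotation')}); return f
def load(fn): return np.load('pics/'+fn+'.npz')
def rot(f):
    r=np.array(f['rotation']); return r if r.shape==(3,3) else R.from_quat(r[[1,2,3,0]]).as_matrix()
def p2w(f,u,v,z):
    d=rot(f)@np.linalg.inv(f['mtx'])@np.array([u,v,1.]); e=np.array(f['eye']); return e+d*(z-e[2])/d[2]
def w2p(f,p):
    c=np.array(f['mtx'])@(rot(f).T@(np.array(p)-f['eye'])); return c[:2]/c[2]
def tool():
    s=manip.state(); q=np.array(s['tool_rot']); return np.array(s['tool_pos']),R.from_quat(q[[1,2,3,0]]),s
E
python3 - <<'E'
from h import *
for n in('scene','side','wrist'):
    f=snap(n,n+'0.png'); print(n,f['eye'],f['rotation'],f['mtx'])
print(manip.state())
a=[cv2.imread(f'pics/{n}0.png') for n in('scene','side')]
cv2.imwrite('pics/a.png',cv2.resize(a[0],(800,600)));cv2.imwrite('pics/b.png',cv2.resize(a[1],(800,600)))
E
```

```text
pics
scene [1.26515085 0.33296086 0.85074159] [-0.21926679  0.4685512   0.77766023 -0.35724839] [[396.95026864   0.         254.57802339]
 [  0.         396.95026864 187.80909449]
 [  0.           0.           1.        ]]
side [-0.05275544 -0.68934056  0.99785613] [-0.34859337  0.86306684 -0.34233135  0.12809194] [[475.8039876    0.         258.3307229 ]
 [  0.         475.8039876  196.50051663]
 [  0.           0.           1.        ]]
wrist [0.62478846 0.08242317 0.37304204] [ 1.63541144e-01  9.86535961e-01  6.43265121e-05 -1.04256530e-03] [[334.86630415   0.         253.45147115]
 [  0.         334.86630415 190.86440418]
 [  0.           0.           1.        ]]
{'time': 0.15, 'joint_pos': array([-1.19004583e-01,  5.32124807e-02,  1.61399953e+00, -1.07192632e-05,
        1.47599697e+00, -1.19000976e-01]), 'joint_vel': array([ 0.00054937, -0.00141426, -0.00387462, -0.00018597,  0.0008858 ,
        0.00070218]), 'joint_efforts': array([ 5.10442842e-04, -3.94241810e+01, -3.70721948e+01, -1.15854355e-04,
        4.61802789e-03,  5.00508997e-05]), 'tool_pos': array([6.24527821e-01, 5.11566722e-05, 2.44328408e-01]), 'tool_rot': array([-6.31962305e-04,  7.07107464e-01,  7.07105637e-01, -5.03764776e-04]), 'contact_force': array([ 0.15270489,  0.51732557, -0.81657221]), 'ft_torque': array([ 0.04284194, -0.02309927, -0.01013144]), 'grasp_force': 0.0, 'gripper_width': 1.0003882980615708}
```

View pics/a.png

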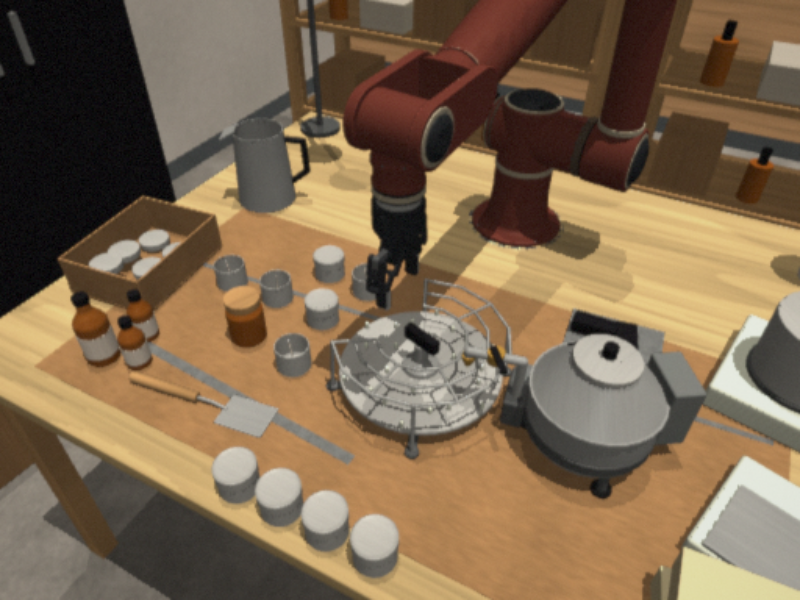

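View pics/b.png

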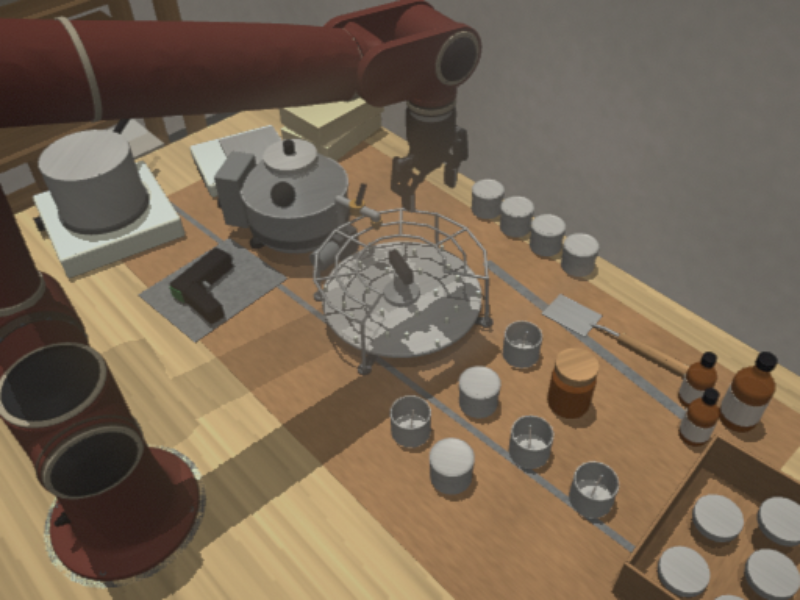

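The scene and side views show four open tins (side, 800 px scale: 411,408; 523,333; 531,430; 595,476), lidded tins at (479,383) and (452,455), and the jar at (575,365). The handle is at (401,266), the black spot at (283,194), and the thermometer is on its mat near (205,285).

```bash
cat > m.py <<'E'
from h import *
S=load('side0.png'); C=load('scene0.png'); k=512/800
for n,s,c,z in [('A',(411,408),(366,275),.052),('B',(523,333),(293,347),.052),('Cc',(531,430),(276,280),.052),('D',(595,476),(230,266),.052),
 ('cl1',(479,379),(322,300),.056),('cl2',(452,452),(329,255),.056),('jar',(575,363),(242,298),.1),('handle',(401,257),(422,333),.12),('spot',(283,194),None,.161),
 ('thermo barrel',(203,274),None,.041),('thermo front',(228,255),None,.035),('th back',(176,290),None,.035),('th handle end',(210,316),None,.03)]:
    print(n,p2w(S,s[0]*k,s[1]*k,z)[:2].round(3), p2w(C,c[0]*k,c[1]*k,z)[:2].round(3) if c else '')
for n,pts,z in [('bar side',[(391,251),(408,275)],.12),('mat',[(141,294),(222,247),(284,280),(197,337)],.003),('posts side',[(365,370),(486,322),(319,295)],0.0)]:
    print(n,[p2w(S,a*k,b*k,z)[:2].round(3).tolist() for a,b in pts])
print('posts scene',[p2w(C,a*k,b*k,0)[:2].round(3).tolist() for a,b in [(333,384),(412,452)]],'bar scene',[p2w(C,a*k,b*k,.12)[:2].round(3).tolist() for a,b in [(408,328),(437,343)]])
cv2.imwrite('pics/c.png',cv2.resize(S['image'][120:250,180:330],(800,693))[:600])
cv2.imwrite('pics/c.png',cv2.resize(S['image'][125:245,190:350],(800,600),interpolation=2))
cv2.imwrite('pics/w.png',cv2.imread('pics/wrist0.png'))
E
python3 m.py
```

```text
A [ 0.409 -0.185] [ 0.412 -0.183]
B [ 0.652 -0.203] [ 0.653 -0.196]
Cc [ 0.512 -0.34 ] [ 0.512 -0.336]
D [ 0.518 -0.454] [ 0.52  -0.448]
cl1 [ 0.524 -0.221] [ 0.524 -0.217]
cl2 [ 0.396 -0.286] [ 0.394 -0.284]
jar [ 0.627 -0.323] [ 0.63 -0.32]
handle [0.583 0.025] [0.576 0.022]
spot [0.513 0.266] 
thermo barrel [0.342 0.312] 
thermo front [0.408 0.33 ] 
th back [0.285 0.316] 
th handle end [0.297 0.221] 
bar side [[0.581, 0.049], [0.561, -0.016]]
mat [[0.243, 0.387], [0.428, 0.393], [0.462, 0.229], [0.261, 0.219]]
posts side [[0.431, -0.044], [0.663, -0.112], [0.487, 0.153]]
posts scene [[0.657, -0.112], [0.72, 0.079]] bar scene [[0.576, -0.004], [0.585, 0.055]]
```

View pics/c.png

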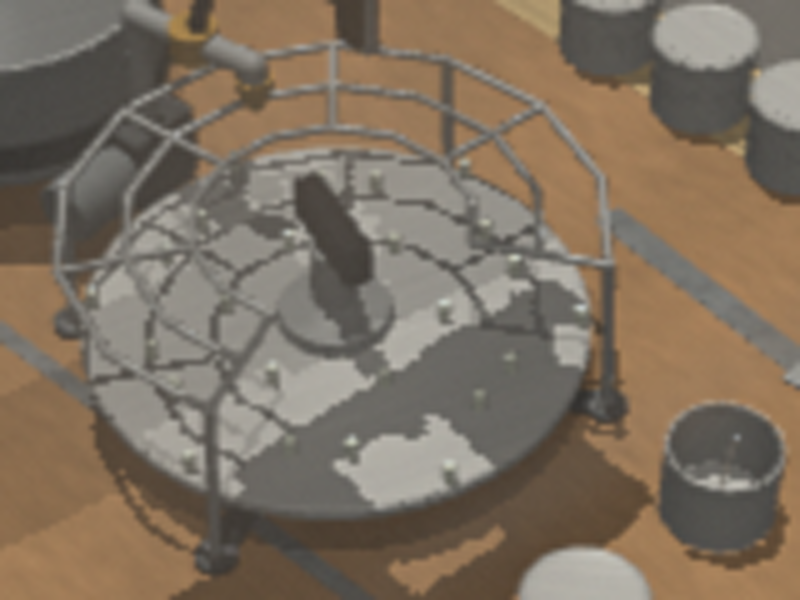

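View pics/wrist0.png

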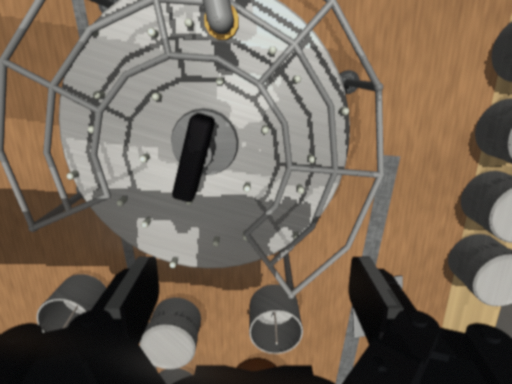

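The wrist view shows the guard from above: its ends are at about (32,227)/(108,195) and (292,293)/(250,236), the handle bar runs (205,118)–(185,198), and the nozzle is at (221,22). Pins at (148,220), (216,240) and (174,264) look like the gap pocket's.

```bash
python3 - <<'E'
from h import *
from scipy.optimize import least_squares
W=load('wrist0.png')
g=lambda pts,z:np.array([p2w(W,u,v,z)[:2] for u,v in pts])
ends=g([(32,227),(108,195),(292,293),(250,236)],.112);print('guard ends',ends.round(3).tolist())
bar=g([(203,117),(184,198)],.12);print('bar',bar.round(3).tolist(),bar.mean(0))
print('nozzle',g([(221,22)],.118).round(3))
pins=g([(158,98),(146,157),(122,200),(148,220),(216,240),(174,264),(247,187),(91,129),(71,176),(154,34),(220,82),(264,130),(312,160),(345,112),(297,79),(189,23),(96,95)],.053)
def model(p):
    a=p[2]+np.arange(6)*np.pi/3; out=[]
    for t in a:
        c,s=np.cos(t),np.sin(t)
        for x,y in[(61.5,0),(138.5,0),(100,38.5),(100,-38.5)]: out.append([p[0]+(x*c-y*s)/1e3,p[1]+(x*s+y*c)/1e3])
    return np.array(out)
def res(p):
    d=np.linalg.norm(pins[:,None]-model(p)[None],axis=2); return d.min(1)
best=min((least_squares(res,[.58,.025,t],loss='soft_l1',f_scale=.004) for t in np.arange(0,1.05,.1)),key=lambda r:r.cost)
print(best.x,res(best.x).round(4))
c=best.x[:2]
for e in ends: d=e-c;print(np.hypot(*d),np.degrees(np.arctan2(d[1],d[0])))
b=bar[0]-bar[1];print('bar ang',np.degrees(np.arctan2(b[1],b[0])),'pocket',np.degrees(best.x[2])%60)
d=g([(221,22)],.118)[0]-c;print('noz',np.hypot(*d),np.degrees(np.arctan2(d[1],d[0])))
m=best.x[2]
E
```

```text
guard ends [[0.435, -0.039], [0.504, -0.01], [0.66, -0.106], [0.621, -0.048]]
bar [[0.587, 0.054], [0.568, -0.01]] [0.57757393 0.02208308]
nozzle [[0.602 0.118]]
[0.57654315 0.02083788 1.27736251] [0.0024 0.0029 0.0035 0.0061 0.0041 0.0011 0.0018 0.0008 0.0008 0.0028
 0.0019 0.0023 0.0016 0.0021 0.0017 0.0014 0.0013]
0.15419730521425534 -157.02204975323096
0.07909678073906087 -156.85895213571615
0.1513860018936944 -56.71308558460333
0.08185600777103295 -56.90532388420046
bar ang 73.95301471788449 pocket 13.187480808050424
noz 0.10042320200493499 75.32737537898332
```

Call:
servo_tool(
  moves=[
    [[0, 0, -5, 0, 0, 8.25, 85], [0, 0, -5, 0, 0, 8.25, 85], [-45, -5, -9, 0, 0, 0, 85], [-45, -5, -9, 0, 0, 0, 85], [-45, -5, -9, 0, 0, 0, 85], [-45, -5, -9, 0, 0, 0, 85], [-45, -5, -9, 0, 0, 0, 85], [-45, -5, -5, 0, 0, 0, 85], [0, 0, 0, 0, 0, 0, 85], [0, 0, 0, 0, 0, 0, 85]],
  ],
)

```text
time: 1.4
tool_pos: [0.5195, -0.25, 0.3048]
tool_rot: [-0.001, 0.801, 0.598, 0.0]
contact_force: [-0.3, -0.0, 0.2]
gripper_width: 0.997
grasp_force: 0.0
```

```bash
python3 - <<'E'
from h import *
f=snap('wrist','w1.png'); p,r,s=tool(); print(p,r.as_matrix().round(3))
print(rot(f).round(3),r.inv().apply(np.array(f['eye'])-p),(r.inv().as_matrix()@rot(f)).round(4))
for n,q in dict(A=(.41,-.184,.052),B=(.652,-.2,.052),C=(.512,-.338,.052),D=(.519,-.451,.052)).items(): print(n,w2p(f,q))
E
```

```text
[ 0.51965353 -0.24959394  0.30480253] [[ 0.283  0.959 -0.001]
 [ 0.959 -0.283  0.001]
 [ 0.001 -0.001 -1.   ]]
[[ 0.959 -0.269 -0.092]
 [-0.284 -0.908 -0.309]
 [-0.001  0.322 -0.947]] [ 0.08196465  0.00028913 -0.12887895] [[-1.200e-03 -9.464e-01 -3.228e-01]
 [ 1.000e+00 -1.100e-03 -4.000e-04]
 [-0.000e+00 -3.228e-01  9.465e-01]]
A [143.66823228 123.88601043]
B [358.26645306  73.6229317 ]
C [267.78044798 220.50251074]
D [295.60274388 293.16523521]
```

View pics/w1.png

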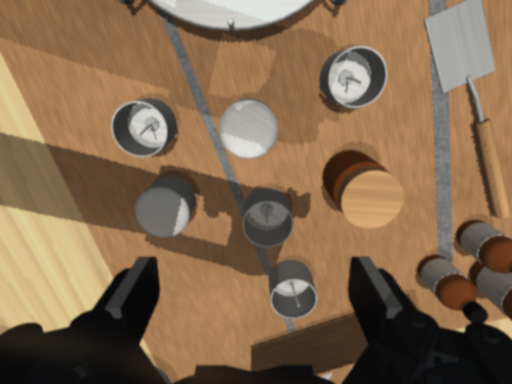

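The wrist view shows rims A (141,129), B (359,78), C (267,224) and D (293,297), each within 5 px of the two-camera prediction. The lidded tins are at (249,128) and (166,206), the jar at (372,198).

```bash
cat >> h.py <<'E'
def go(t,dz=None):
    """tool-axis shift in mm from current to world target"""
    p,r,s=tool(); return (r.inv().apply(np.array(t)-p)*1e3).round(1)
E
python3 - <<'E'
from h import *
f=load('w1.png')
for n,q in dict(A=(141,129),B=(359,78),C=(267,224),D=(293,297)).items():
    w=p2w(f,*q,.052); print(n,w.round(4),'go',go([w[0],w[1],.036]))
E
```

```text
A [ 0.4049 -0.1885  0.052 ] go [  25.9 -127.2  268.9]
B [ 0.6519 -0.2046  0.052 ] go [ 80.4 114.3 268.8]
C [ 0.5098 -0.3423  0.052 ] go [-91.9  17.  268.7]
D [ 0.5141 -0.4559  0.052 ] go [-199.6   53.4  268.6]
```

Call:
servo_tool(
  moves=[
    [[16, 23, 35, 0, 0, 0, 85], [16, 23, 35, 0, 0, 0, 85], [16, 23, 35, 0, 0, 0, 85], [16, 23, 35, 0, 0, 0, 85], [16, 22, 35, 0, 0, 0, 85], [0, 0, 0, 0, 0, 0, 85], [0, 0, 0, 0, 0, 0, 85]],
  ],
)

```text
time: 2.33
tool_pos: [0.6518, -0.2054, 0.1309]
tool_rot: [0.0, 0.801, 0.599, -0.0]
contact_force: [-0.4, -0.2, 0.6]
gripper_width: 0.997
grasp_force: 0.0
```

```bash
cat >> h.py <<'E'
def rim(fn,guess,z=.052,rr=.032):
    f=snap('wrist',fn); g=cv2.GaussianBlur(cv2.cvtColor(f['image'],cv2.COLOR_BGR2GRAY),(5,5),1)
    c0=w2p(f,[*guess,z]); rp=f['mtx'][0][0]*rr/(rot(f).T@(np.array([*guess,z])-f['eye']))[2]
    gx=cv2.Sobel(g,cv2.CV_32F,1,0); gy=cv2.Sobel(g,cv2.CV_32F,0,1); m=np.minimum(np.hypot(gx,gy),200)
    a=np.linspace(0,2*np.pi,180); best=[]
    for dx in np.arange(-.02,.0201,.001):
        for dy in np.arange(-.02,.0201,.001):
            P=np.c_[guess[0]+dx+rr*np.cos(a),guess[1]+dy+rr*np.sin(a),np.full(180,z)]
            c=(rot(f).T@(P-np.array(f['eye'])).T); q=np.array(f['mtx'])@c; q=(q[:2]/q[2]).astype(np.float32)
            best.append((cv2.remap(m,q[0][None],q[1][None],cv2.INTER_LINEAR).mean(),guess[0]+dx,guess[1]+dy))
    best.sort(reverse=True); print('pred px',c0.round(),'rad',rp.round()); 
    for b in best[:4]: print(np.round(b,4))
    b=best[0]; cv2.circle(f['image'],tuple(int(v) for v in w2p(f,[b[1],b[2],z])),3,(0,0,255),-1); cv2.imwrite('pics/'+fn,f['image']); return b
E
python3 - <<'E'
from h import *
print(tool()[0]); b=rim('wB.png',(.652,-.204)); print(go([b[1],b[2],.036]))
E
```

```text
[ 0.65180039 -0.20535004  0.1309402 ]
pred px [253. 205.] rad 48.0
[89.5832  0.65   -0.204 ]
[81.6244  0.65   -0.203 ]
[78.6199  0.648  -0.203 ]
[77.8193  0.651  -0.204 ]
[ 1.3 -2.8 96.1]
```

View pics/wB.png

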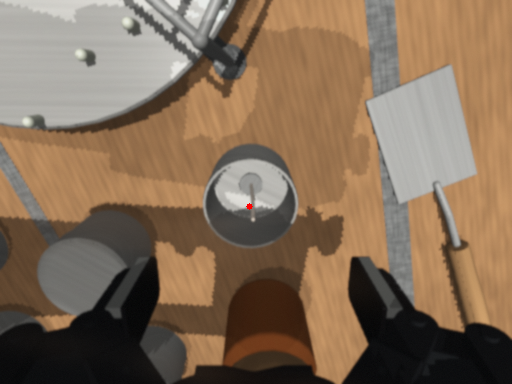

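The wrist view shows tin B's rim centred at about (251,204), and the automatic rim fit at (249,206) agrees. Descend and grip.

Call:
servo_tool(
  moves=[
    [[1, -2, 35, 0, 0, 0, 85], [0, 0, 35, 0, 0, 0, 85], [0, 0, 25, 0, 0, 0, 85], [0, 0, 0, 0, 0, 0, 85], [0, 0, 0, 0, 0, 0, 40], [0, 0, 0, 0, 0, 0, 40], [0, 0, 0, 0, 0, 0, 40], [0, 0, 0, 0, 0, 0, 40], [0, 0, 0, 0, 0, 0, 40]],
  ],
)

```text
time: 3.5
tool_pos: [0.652, -0.2055, 0.0388]
tool_rot: [0.002, 0.801, 0.598, 0.001]
contact_force: [-0.0, -0.2, 6.7]
gripper_width: 0.727
grasp_force: 66.3
```

```bash
python3 - <<'E'
from h import *
p,r,s=tool();print(p,s['grasp_force'],s['gripper_width'])
a=np.radians(-106.5);gp=np.array([.577+.1*np.cos(a),.0215+.1*np.sin(a)]);print(gp,go([*gp,.15]),go([*(gp+np.array([np.cos(a),np.sin(a)])*.06),.15]))
E
```

```text
[ 0.6519515  -0.20552303  0.0388489 ] 66.32982015609741 0.7267319486830038
[ 0.54859847 -0.07438197] [  96.3 -135.8 -111.9] [  36.3 -135.8 -111.9]
```

Call:
servo_tool(
  moves=[
    [[0, 0, -15, 0, 0, 0, 40], [0, 0, -35, 0, 0, 0, 40], [0, 0, -40, 0, 0, 0, 40], [0, 0, -40, 0, 0, 0, 40], [12, -34, 0, 0, 0, 0, 40], [12, -34, 0, 0, 0, 0, 40], [12, -34, 0, 0, 0, 0, 40], [0, -34, 0, 0, 0, 0, 40], [0, 0, 0, 0, 0, 0, 40], [0, 0, 0, 0, 0, 0, 40]],
  ],
)

```text
time: 4.75
tool_pos: [0.5304, -0.1317, 0.1663]
tool_rot: [0.001, 0.801, 0.598, 0.001]
contact_force: [0.9, -0.1, -0.8]
gripper_width: 0.729
grasp_force: 65.7
```

```bash
python3 - <<'E'
from h import *
f=snap('wrist','wG.png'); p,r,s=tool();print(p,s['grasp_force'],s['gripper_width'])
c=np.array([.577,.0215]);a=np.radians(-106.5);u=np.array([np.cos(a),np.sin(a)]);t=np.array([-u[1],u[0]])
for x,y in[(61.5,0),(138.5,0),(100,38.5),(100,-38.5)]: print((x,y),w2p(f,[*(c+(x*u+y*t)/1e3),.052]).round(1))
cv2.imwrite('pics/wG.png',cv2.resize(f['image'],(800,600),interpolation=2))
E
```

```text
[ 0.53064686 -0.13180725  0.16618219] 65.6845772266388 0.7280472359799369
(61.5, 0) [254.5  51.2]
(138.5, 0) [254.4 162.8]
(100, 38.5) [308.7 109.9]
(100, -38.5) [200.1 110. ]
```

View pics/wG.png

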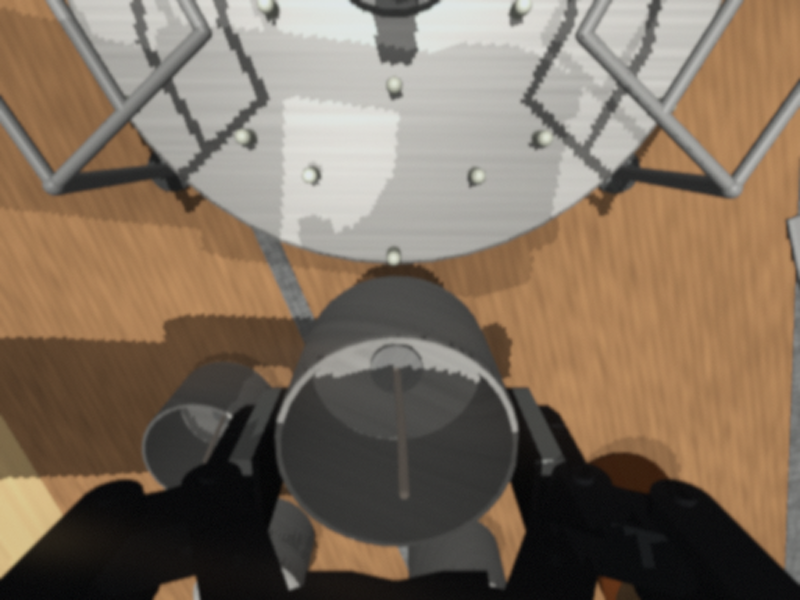

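The wrist view shows the gap pins (800 px scale) at inner (394,85), outer (393,257), left (312,174) and right (477,175), all 2 px off the prediction. The held tin's rim is centred at (397,441).

```bash
python3 - <<'E'
from h import *
from scipy.optimize import least_squares
f=load('wG.png'); p,r,s=tool()
t=p2w(f,397*.64,441*.64,p[2]+.0132); print('tin',t,'rel tool mm',r.inv().apply(t-p)*1e3)
for e in [(277,440),(517,440),(397,338),(397,544)]:
    q=p2w(f,e[0]*.64,e[1]*.64,p[2]+.0132); print(r.inv().apply(q-p)*1e3)
P=np.array([p2w(f,u*.64,v*.64,.052)[:2] for u,v in [(394,85),(393,257),(312,174),(477,175)]]); print(P.mean(0),np.linalg.norm(P[0]-P[1]),np.linalg.norm(P[2]-P[3]))
print(go([*P.mean(0),.11]),go([*P.mean(0),.079]))
E
```

```text
tin [ 0.53202918 -0.12787202  0.17938219] rel tool mm [  4.16371768   0.22925765 -13.20029434]
[  4.50757668 -30.6571561  -13.25217634]
[  4.41992369  31.14637187 -13.14845598]
[ 32.95784581   0.21618147 -13.20488244]
[-29.23938028   0.24442689 -13.19497183]
[ 0.5466564  -0.07528961] 0.07627959250588785 0.07495532863518249
[58.7 -0.8 56.2] [58.8 -0.9 87.2]
```

Call:
servo_tool(
  moves=[
    [[28, -1, 0, 0, 0, 0, 40], [29, 0, 0, 0, 0, 0, 40], [0, 0, 0, 0, 0, 0, 40], [0, 0, 30, 0, 0, 0, 40], [0, 0, 30, 0, 0, 0, 40], [0, 0, 10, 0, 0, 0, 40], [0, 0, 6, 0, 0, 0, 40], [0, 0, 5, 0, 0, 0, 40], [0, 0, 5, 0, 0, 0, 40], [0, 0, 0, 0, 0, 0, 40]],
  ],
)

```text
time: 6.05
tool_pos: [0.545, -0.0764, 0.0793]
tool_rot: [0.0, 0.801, 0.598, -0.0]
contact_force: [0.7, 0.7, -0.8]
gripper_width: 0.727
grasp_force: 65.7
```

Call:
servo_tool(
  moves=[
    [[0, 0, 0, 0, 0, 0, 85], [0, 0, 0, 0, 0, 0, 85], [0, 0, 0, 0, 0, 0, 85], [0, 0, -20, 0, 0, 0, 85], [0, 0, -40, 0, 0, 0, 85], [0, 0, -40, 0, 0, 0, 85], [0, 0, 0, 0, 0, 0, 85]],
  ],
)

```text
time: 6.92
tool_pos: [0.5479, -0.0772, 0.1858]
tool_rot: [0.004, 0.801, 0.598, 0.003]
contact_force: [0.2, 0.1, -0.4]
gripper_width: 0.997
grasp_force: 0.0
```

```bash
python3 - <<'E'
from h import *
p,r,s=tool();print(p,s['gripper_width'])
b=rim('wP.png',(.5467,-.0753),z=.092); print(go([.576,.021,.18]))
f=load('wP.png'); cv2.imwrite('pics/wP.png',f['image'])
E
```

```text
[ 0.54794598 -0.07720641  0.18580858] 0.9966224957183053
pred px [249. 198.] rad 45.0
[ 8.90805e+01  5.45700e-01 -7.53000e-02]
[ 8.86674e+01  5.47700e-01 -7.63000e-02]
[ 8.79955e+01  5.43700e-01 -7.43000e-02]
[ 8.55491e+01  5.47700e-01 -7.53000e-02]
[102.2   0.4   3.1]
```

View pics/wP.png

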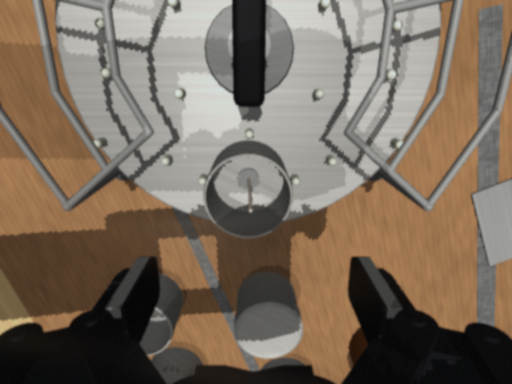

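The tin stands in the gap pocket: rim centre about (248,195), between pins (205,180) and (296,181). The bar handle runs along columns 233–267, so its centreline is at about column 250.

```bash
python3 - <<'E'
from h import *
p,r,s=tool(); f=load('wP.png'); print(f['eye'],p)
for v in (60,100): 
    q=p2w(f,250,v,.12); print(q, r.inv().apply(q-p)*1e3)
q=p2w(f,249,134,.054);print('inner pin->axis',q[:2]+.0615*np.array([.284,.959])); q=p2w(f,249.5,48,.05);print(q)
E
```

```text
[0.57033087 0.00212002 0.31467419] [ 0.5465851  -0.07683606  0.18307608]
[0.57292013 0.01026621 0.12      ] [90.99064104  0.136329   63.08419996]
[ 0.56689654 -0.00981454  0.12      ] [7.00260370e+01 6.25011684e-02 6.30823398e+01]
inner pin->axis [0.57510903 0.02085654]
[0.57584491 0.02111043 0.05      ]
```

Call:
servo_tool(
  moves=[
    [[34, 0, 0, 0, 0, 0, 85], [34, 0, 0, 0, 0, 0, 85], [34, 0, 0, 0, 0, 0, 60], [0, 0, 25, 0, 0, 0, 60], [0, 0, 28, 0, 0, 0, 60], [0, 0, 20, 0, 0, 0, 60], [0, 0, 0, 0, 0, 0, 60], [0, 0, 0, 0, 0, 0, 0], [0, 0, 0, 0, 0, 0, 0], [0, 0, 0, 0, 0, 0, 0], [0, 0, 0, 0, 0, 0, 0], [0, 0, 0, 0, 0, 0, 0]],
  ],
)

```text
time: 8.48
tool_pos: [0.5751, 0.0211, 0.108]
tool_rot: [0.001, 0.801, 0.598, 0.001]
contact_force: [0.0, -0.9, 5.9]
gripper_width: 0.201
grasp_force: 62.5
```

Call:
servo_tool(
  moves=[
    [[0, 0, -1, 0, 0, -6, 0], [0, 0, 0, 0, 0, -9, 0], [0, 0, 0, 0, 0, -9, 0], [0, 0, 0, 0, 0, -9, 0], [0, 0, 0, 0, 0, -9, 0], [0, 0, 0, 0, 0, -9, 0], [0, 0, 0, 0, 0, -9, 0], [0, 0, 0, 0, 0, 0, 0], [0, 0, 0, 0, 0, 0, 0]],
  ],
)

```text
time: 9.6
tool_pos: [0.575, 0.0212, 0.1079]
tool_rot: [0.001, 0.396, 0.918, 0.0]
contact_force: [5.3, -1.3, 1.0]
gripper_width: 0.201
grasp_force: 61.8
```

```bash
python3 - <<'E'
from h import *
p,r,s=tool();print(p,s['ft_torque'],s['gripper_width']); m=r.as_matrix();print(np.degrees(np.arctan2(m[1,0],m[0,0])))
E
```

```text
[0.57503435 0.02115037 0.10794782] [-0.09887456 -0.68256561  0.0015331 ] 0.20133188012005654
133.35123471295583
```

Call:
servo_tool(
  moves=[
    [[0, 0, 0, 0, 0, 0, 60], [0, 0, 0, 0, 0, 0, 60], [0, 0, -25, 0, 0, 0, 60], [0, 0, -40, 0, 0, 0, 85], [0, 0, -10, 0, 0, 10, 85], [0, 0, 0, 0, 0, 10, 85], [0, 0, 0, 0, 0, 10, 85], [0, 0, 0, 0, 0, 10, 85], [0, 0, 0, 0, 0, 10, 85], [0, 0, 0, 0, 0, 10, 85], [0, 0, 0, 0, 0, 0, 85]],
  ],
)

```text
time: 10.98
tool_pos: [0.5734, 0.0215, 0.1817]
tool_rot: [-0.001, 0.801, 0.599, -0.001]
contact_force: [0.1, 0.5, -0.4]
gripper_width: 0.996
grasp_force: 0.0
```

```bash
python3 - <<'E'
from h import *
p,r,s=tool(); m=r.as_matrix();print(p,np.degrees(np.arctan2(m[1,0],m[0,0])))
f=snap('wrist','w2.png')
print('A',go([.407,-.187,.12]))
c=np.array([.5755,.021])
for k in range(6):
    a=np.radians(-106.5+60*k); print(k,w2p(f,[*(c+.1*np.array([np.cos(a),np.sin(a)])),.05]).round())
E
```

```text
[0.57335194 0.02153265 0.18172759] 73.59579237729805
A [-246.9 -101.    62. ]
0 [256. 288.]
1 [356. 239.]
2 [369. 121.]
3 [257.  51.]
4 [144. 121.]
5 [156. 238.]
```

Call:
servo_tool(
  moves=[
    [[-30, -12, 0, 0, 0, 0, 85], [-45, -18, 0, 0, 0, 0, 85], [-45, -18, 0, 0, 0, 0, 85], [-45, -18, 0, 0, 0, 0, 85], [-45, -18, 25, 0, 0, 0, 85], [-37, -17, 25, 0, 0, 0, 85], [0, 0, 0, 0, 0, 0, 85], [0, 0, 0, 0, 0, 0, 85]],
  ],
)

```text
time: 12.02
tool_pos: [0.4073, -0.1867, 0.1327]
tool_rot: [0.0, 0.801, 0.599, 0.0]
contact_force: [-0.5, 0.1, -0.2]
gripper_width: 0.994
grasp_force: 0.0
```

```bash
python3 - <<'E'
from h import *
print(tool()[0]); b=rim('wA.png',(.407,-.187)); print(go([b[1],b[2],.036]))
E
```

```text
[ 0.40730754 -0.18672793  0.13273247]
pred px [253. 207.] rad 48.0
[92.2675  0.402  -0.188 ]
[91.2692  0.402  -0.189 ]
[78.8397  0.4    -0.188 ]
[78.4445  0.4    -0.187 ]
[-2.9 -5.3 97.2]
```

Call:
servo_tool(
  moves=[
    [[-2, -5, 35, 0, 0, 0, 85], [0, 0, 35, 0, 0, 0, 85], [0, 0, 26, 0, 0, 0, 85], [0, 0, 0, 0, 0, 0, 85], [0, 0, 0, 0, 0, 0, 40], [0, 0, 0, 0, 0, 0, 40], [0, 0, 0, 0, 0, 0, 40], [0, 0, 0, 0, 0, 0, 40], [0, 0, 0, 0, 0, 0, 40]],
  ],
)

```text
time: 13.2
tool_pos: [0.4035, -0.1882, 0.0387]
tool_rot: [0.002, 0.801, 0.598, 0.001]
contact_force: [1.3, 0.9, 7.2]
gripper_width: 0.727
grasp_force: 66.4
```

```bash
python3 - <<'E'
from h import *
p,r,s=tool();print(p,s['grasp_force'],s['gripper_width'])
print(go([.5467-.06*.284,-.0753-.06*.959,.165]))
E
```

```text
[ 0.40348718 -0.18824022  0.03867928] 66.36175990104675 0.7271539955203793
[  88.8  105.8 -125.9]
```

Call:
servo_tool(
  moves=[
    [[0, 0, -15, 0, 0, 0, 40], [0, 0, -36, 0, 0, 0, 40], [0, 0, -40, 0, 0, 0, 40], [0, 0, -35, 0, 0, 0, 40], [22, 27, 0, 0, 0, 0, 40], [22, 27, 0, 0, 0, 0, 40], [22, 27, 0, 0, 0, 0, 40], [22, 25, 0, 0, 0, 0, 40], [0, 0, 0, 0, 0, 0, 40], [0, 0, 0, 0, 0, 0, 40]],
  ],
)

```text
time: 14.45
tool_pos: [0.5275, -0.133, 0.1624]
tool_rot: [-0.0, 0.801, 0.598, -0.0]
contact_force: [-0.2, -0.5, -0.7]
gripper_width: 0.734
grasp_force: 65.9
```

```bash
cat >> h.py <<'E'
def hold(fn,off,pc=(.5467,-.0753)):
    p,r,s=tool(); print(p,s['grasp_force'],s['gripper_width'])
    b=rim(fn,p[:2],z=p[2]+.052-off); p,r,s=tool(); t=np.array([b[1],b[2],p[2]]); d=r.inv().apply(t-p)*1e3; print('tin off',d.round(1)); d[2]=0
    print('shift', (go([*pc,p[2]])-d).round(1), 'down',1e3*(p[2]-.040-off))
E
python3 - <<'E'
from h import *
hold('wA2.png',.0387)
f=cv2.imread('pics/wA2.png'); cv2.imwrite('pics/wA2b.png',f)
E
```

```text
[ 0.52754444 -0.13304319  0.16239861] 65.92840433120728 0.73383033958436
pred px [253. 291.] rad 79.0
[110.5564   0.5275  -0.134 ]
[85.3442  0.5275 -0.133 ]
[78.8797  0.5285 -0.134 ]
[77.9254  0.5275 -0.135 ]
tin off [-0.8  0.4 -0. ]
shift [61.8  1.7 -0. ] down 83.65129233412317
```

View pics/wA2b.png

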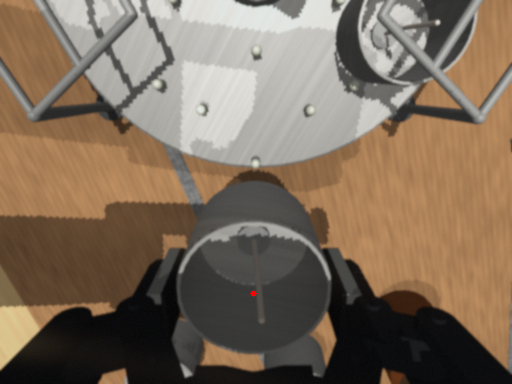

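Tin B stands at place1 (upper right, around (405,38)). The gap pocket pins are at (256,51), (256,163), (202,109) and (309,110), and the held tin's rim centre at (253,293) fits.

Call:
servo_tool(
  moves=[
    [[30, 1, 0, 0, 0, 0, 40], [31, 1, 0, 0, 0, 0, 40], [0, 0, 0, 0, 0, 0, 40], [0, 0, 30, 0, 0, 0, 40], [0, 0, 28, 0, 0, 0, 40], [0, 0, 10, 0, 0, 0, 40], [0, 0, 6, 0, 0, 0, 40], [0, 0, 5, 0, 0, 0, 40], [0, 0, 4, 0, 0, 0, 40], [0, 0, 0, 0, 0, 0, 40]],
  ],
)

```text
time: 15.75
tool_pos: [0.5475, -0.0751, 0.0794]
tool_rot: [0.0, 0.801, 0.598, 0.0]
contact_force: [0.1, 0.5, -0.4]
gripper_width: 0.732
grasp_force: 65.9
```

Call:
servo_tool(
  moves=[
    [[0, 0, 0, 0, 0, 0, 85], [0, 0, 0, 0, 0, 0, 85], [0, 0, 0, 0, 0, 0, 85], [0, 0, -20, 0, 0, 0, 85], [0, 0, -40, 0, 0, 0, 85], [0, 0, -40, 0, 0, 0, 85], [0, 0, 0, 0, 0, 0, 85], [0, 0, 0, 0, 0, 0, 85]],
  ],
)

```text
time: 16.75
tool_pos: [0.5475, -0.0751, 0.1801]
tool_rot: [0.0, 0.801, 0.598, 0.0]
contact_force: [-0.5, 0.4, -0.4]
gripper_width: 0.999
grasp_force: 0.0
```

```bash
python3 - <<'E'
from h import *
b=rim('wP2.png',(.5467,-.0753),z=.092); print(tool()[0],go([.5755,.021,.11]))
E
```

```text
pred px [252. 203.] rad 46.0
[ 9.17093e+01  5.45700e-01 -7.53000e-02]
[ 8.85882e+01  5.49700e-01 -7.63000e-02]
[ 8.84534e+01  5.47700e-01 -7.63000e-02]
[ 8.83212e+01  5.45700e-01 -7.43000e-02]
[ 0.54697146 -0.07493769  0.17890555] [100.1   0.2  68.9]
```

Tin seated at the expected height and place. Now to the handle, turned 60°.

Call:
servo_tool(
  moves=[
    [[33, 0, 0, 0, 0, 0, 85], [34, 0, 0, 0, 0, 0, 85], [33, 0, 0, 0, 0, 0, 70], [0, 0, 0, 0, 0, -10, 60], [0, 0, 0, 0, 0, -10, 60], [0, 0, 0, 0, 0, -10, 60], [0, 0, 0, 0, 0, -10, 60], [0, 0, 0, 0, 0, -10, 60], [0, 0, 0, 0, 0, -10, 60], [0, 0, 20, 0, 0, 0, 60], [0, 0, 0, 0, 0, 0, 60]],
  ],
)

```text
time: 18.18
tool_pos: [0.5735, 0.021, 0.1552]
tool_rot: [-0.003, 0.396, 0.918, -0.001]
contact_force: [-1.0, 0.1, -0.6]
gripper_width: 0.707
grasp_force: 0.0
```

```bash
python3 - <<'E'
from h import *
p,r,s=tool(); m=r.as_matrix();print(p,np.degrees(np.arctan2(m[1,0],m[0,0])),go([.5753,.021,.109]))
E
```

```text
[0.57348764 0.02100251 0.15518934] 133.35557523598746 [-1.5  1.5 46.2]
```

Call:
servo_tool(
  moves=[
    [[-1, 1, 25, 0, 0, 0, 60], [0, 0, 20, 0, 0, 0, 60], [0, 0, 0, 0, 0, 0, 60], [0, 0, 0, 0, 0, 0, 0], [0, 0, 0, 0, 0, 0, 0], [0, 0, 0, 0, 0, 0, 0], [0, 0, 0, 0, 0, 0, 0]],
  ],
)

```text
time: 19.05
tool_pos: [0.5767, 0.0194, 0.1158]
tool_rot: [-0.0, 0.395, 0.919, -0.002]
contact_force: [-6.3, -4.7, 6.2]
gripper_width: 0.196
grasp_force: 62.1
```

Call:
servo_tool(
  moves=[
    [[0, 0, -1, 0, 0, -6, 0], [0, 0, 0, 0, 0, -9, 0], [0, 0, 0, 0, 0, -9, 0], [0, 0, 0, 0, 0, -9, 0], [0, 0, 0, 0, 0, -9, 0], [0, 0, 0, 0, 0, -9, 0], [0, 0, 0, 0, 0, -9, 0], [0, 0, 0, 0, 0, 0, 0], [0, 0, 0, 0, 0, 0, 0]],
  ],
)

```text
time: 20.18
tool_pos: [0.5774, 0.0215, 0.1159]
tool_rot: [0.0, -0.116, 0.993, 0.001]
contact_force: [-1.8, 5.3, 1.7]
gripper_width: 0.19
grasp_force: 61.5
```

```bash
python3 - <<'E'
from h import *
p,r,s=tool();print(p,s['contact_force'],s['ft_torque'],s['gripper_width'],s['grasp_force']); m=r.as_matrix();print(np.degrees(np.arctan2(m[1,0],m[0,0])))
E
```

```text
[0.57737733 0.02152116 0.11585815] [-1.83529485  5.33259852  1.74803464] [ 0.60055224  0.08218548 -0.09092786] 0.18981064902536673 61.54756844043732
-166.6264818563697
```

Call:
servo_tool(
  moves=[
    [[0, 0, 0, 0, 0, 0, 60], [0, 0, 0, 0, 0, 0, 60], [0, 0, -25, 0, 0, 0, 60], [0, 0, -40, 0, 0, 0, 85], [0, 0, 0, 0, 0, 10, 85], [0, 0, 0, 0, 0, 10, 85], [0, 0, 0, 0, 0, 10, 85], [0, 0, 0, 0, 0, 10, 85], [0, 0, 0, 0, 0, 10, 85], [0, 0, 0, 0, 0, 10, 85], [0, 0, 0, 0, 0, 10, 85], [0, 0, 0, 0, 0, 10, 85]],
  ],
)

```text
time: 21.68
tool_pos: [0.5775, 0.0203, 0.1805]
tool_rot: [0.0, 0.551, 0.834, -0.0]
contact_force: [0.8, 0.6, 0.1]
gripper_width: 0.992
grasp_force: 0.0
```

Call:
servo_tool(
  moves=[
    [[0, 0, 0, 0, 0, 10, 85], [0, 0, 0, 0, 0, 10, 85], [0, 0, 0, 0, 0, 10, 85], [0, 0, 0, 0, 0, 10, 85], [0, 0, 0, 0, 0, 0, 85]],
  ],
)

```text
time: 22.3
tool_pos: [0.5775, 0.0204, 0.1805]
tool_rot: [0.0, 0.801, 0.599, 0.0]
contact_force: [-0.7, 0.3, 0.5]
gripper_width: 0.995
grasp_force: 0.0
```

```bash
python3 - <<'E'
from h import *
p,r,s=tool(); m=r.as_matrix();print(p,np.degrees(np.arctan2(m[1,0],m[0,0])),s['joint_pos']);print('C',go([.511,-.341,.13]),'D',go([.516,-.455,.13]))
f=snap('side','s1.png')
E
```

```text
[0.57746397 0.02036735 0.18053511] 73.57312481397206 [-9.32732545e-02 -1.06678391e-02  1.78731076e+00 -5.28361798e-04
  1.36441389e+00  1.93537810e-01]
C [-365.4   38.4   50.7] D [-473.3   75.4   50.8]
```

Call:
servo_tool(
  moves=[
    [[-35, 4, 0, 0, 0, 0, 85], [-48, 5, 0, 0, 0, 0, 85], [-48, 5, 0, 0, 0, 0, 85], [-48, 5, 0, 0, 0, 0, 85], [-48, 5, 0, 0, 0, 0, 85], [-48, 5, 0, 0, 0, 0, 85], [-48, 5, 25, 0, 0, 0, 85], [-42, 4, 25, 0, 0, 0, 85], [0, 0, 0, 0, 0, 0, 85], [0, 0, 0, 0, 0, 0, 85]],
  ],
)

```text
time: 23.6
tool_pos: [0.5102, -0.3398, 0.1306]
tool_rot: [0.0, 0.801, 0.599, 0.0]
contact_force: [0.5, 0.1, 0.6]
gripper_width: 0.993
grasp_force: 0.0
```

```bash
python3 - <<'E'
from h import *
print(tool()[0]); b=rim('wC.png',(.511,-.341)); print(go([b[1],b[2],.036]))
E
```

```text
[ 0.51023925 -0.33982595  0.13062634]
pred px [255. 209.] rad 48.0
[109.9454   0.51    -0.343 ]
[89.449  0.51  -0.344]
[87.0991  0.508  -0.342 ]
[87.0273  0.511  -0.343 ]
[-3.5  0.2 95.2]
```

Call:
servo_tool(
  moves=[
    [[-3, 0, 35, 0, 0, 0, 85], [0, 0, 35, 0, 0, 0, 85], [0, 0, 25, 0, 0, 0, 85], [0, 0, 0, 0, 0, 0, 85], [0, 0, 0, 0, 0, 0, 40], [0, 0, 0, 0, 0, 0, 40], [0, 0, 0, 0, 0, 0, 40], [0, 0, 0, 0, 0, 0, 40], [0, 0, 0, 0, 0, 0, 40]],
  ],
)

```text
time: 24.78
tool_pos: [0.5109, -0.3439, 0.0381]
tool_rot: [0.002, 0.801, 0.598, 0.001]
contact_force: [0.7, 0.4, 6.1]
gripper_width: 0.732
grasp_force: 66.3
```

```bash
python3 - <<'E'
from h import *
p,r,s=tool();print(p,s['grasp_force'],s['gripper_width'])
print(go([.5467-.06*.284,-.0753-.06*.959,.165]))
E
```

```text
[ 0.51091621 -0.34391679  0.03812421] 66.27206325531006 0.7324916116199931
[ 207.5  -41.4 -127.3]
```

Call:
servo_tool(
  moves=[
    [[0, 0, -15, 0, 0, 0, 40], [0, 0, -36, 0, 0, 0, 40], [0, 0, -40, 0, 0, 0, 40], [0, 0, -36, 0, 0, 0, 40], [30, -6, 0, 0, 0, 0, 40], [38, -8, 0, 0, 0, 0, 40], [38, -8, 0, 0, 0, 0, 40], [38, -8, 0, 0, 0, 0, 40], [38, -7, 0, 0, 0, 0, 40], [25, -4, 0, 0, 0, 0, 40], [0, 0, 0, 0, 0, 0, 40], [0, 0, 0, 0, 0, 0, 40]],
  ],
)

```text
time: 26.28
tool_pos: [0.5286, -0.1333, 0.1627]
tool_rot: [0.0, 0.801, 0.598, -0.0]
contact_force: [0.3, -0.0, -1.2]
gripper_width: 0.728
grasp_force: 65.7
```

```bash
python3 - <<'E'
from h import *
hold('wC2.png',.0381)
E
```

```text
[ 0.5286206  -0.13329217  0.16272397] 65.7091748714447 0.7276802870169661
pred px [253. 292.] rad 79.0
[112.8665   0.5286  -0.1333]
[95.1502  0.5296 -0.1333]
[94.4871  0.5286 -0.1323]
[85.8853  0.5296 -0.1323]
tin off [ 0.3 -0.1 -0. ]
shift [60.7  0.8 -0. ] down 84.58562982803689
```

View pics/wC2.png

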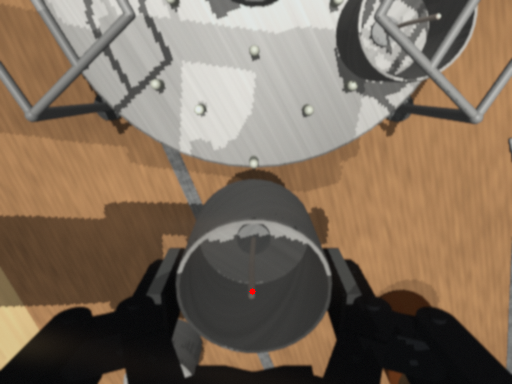

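Tin A now stands at place1, and the gap pocket pins sit at (254,51), (253,163), (201,109) and (308,110), so the dial is in its click. The held tin's centre is at (252,291). Insert.

Call:
servo_tool(
  moves=[
    [[30, 1, 0, 0, 0, 0, 40], [30, 0, 0, 0, 0, 0, 40], [0, 0, 0, 0, 0, 0, 40], [0, 0, 30, 0, 0, 0, 40], [0, 0, 29, 0, 0, 0, 40], [0, 0, 10, 0, 0, 0, 40], [0, 0, 6, 0, 0, 0, 40], [0, 0, 5, 0, 0, 0, 40], [0, 0, 4, 0, 0, 0, 40], [0, 0, 0, 0, 0, 0, 40]],
  ],
)

```text
time: 27.58
tool_pos: [0.5468, -0.0755, 0.0785]
tool_rot: [0.0, 0.801, 0.598, 0.0]
contact_force: [-0.4, 0.3, -1.3]
gripper_width: 0.729
grasp_force: 65.7
```

Call:
servo_tool(
  moves=[
    [[0, 0, 0, 0, 0, 0, 85], [0, 0, 0, 0, 0, 0, 85], [0, 0, 0, 0, 0, 0, 85], [0, 0, -20, 0, 0, 0, 85], [0, 0, -40, 0, 0, 0, 85], [0, 0, -40, 0, 0, 0, 85], [0, 0, 0, 0, 0, 0, 85], [0, 0, 0, 0, 0, 0, 85]],
  ],
)

```text
time: 28.58
tool_pos: [0.5467, -0.0755, 0.179]
tool_rot: [0.0, 0.801, 0.598, 0.0]
contact_force: [0.5, 0.1, -0.5]
gripper_width: 0.996
grasp_force: 0.0
```

```bash
python3 - <<'E'
from h import *
b=rim('wP3.png',(.5467,-.0753),z=.092); print(tool()[0],go([.5755,.021,.11]))
E
```

```text
pred px [253. 203.] rad 46.0
[ 9.10794e+01  5.44700e-01 -7.53000e-02]
[ 9.06859e+01  5.44700e-01 -7.43000e-02]
[ 9.06562e+01  5.46700e-01 -7.53000e-02]
[ 9.06277e+01  5.45700e-01 -7.43000e-02]
[ 0.54616222 -0.07537001  0.17785465] [100.7   0.8  67.9]
```

Call:
servo_tool(
  moves=[
    [[33, 0, 0, 0, 0, 0, 85], [34, 0, 0, 0, 0, 0, 85], [34, 0, 0, 0, 0, 0, 70], [0, 0, 0, 0, 0, 10, 60], [0, 0, 0, 0, 0, 10, 60], [0, 0, 0, 0, 0, 10, 60], [0, 0, 0, 0, 0, 10, 60], [0, 0, 0, 0, 0, 10, 60], [0, 0, 0, 0, 0, 10, 60], [0, 0, 20, 0, 0, 0, 60], [0, 0, 0, 0, 0, 0, 60]],
  ],
)

```text
time: 30.0
tool_pos: [0.573, 0.0215, 0.1541]
tool_rot: [-0.001, 0.993, 0.119, -0.003]
contact_force: [-0.4, 0.1, -0.9]
gripper_width: 0.706
grasp_force: 0.0
```

```bash
python3 - <<'E'
from h import *
p,r,s=tool(); m=r.as_matrix();print(p,np.degrees(np.arctan2(m[1,0],m[0,0])),go([.5753,.021,.112]))
E
```

```text
[0.57295769 0.02154786 0.15414278] 13.63703203117298 [ 2.4  1.2 42.1]
```

Call:
servo_tool(
  moves=[
    [[2, 1, 24, 0, 0, 0, 60], [0, 0, 18, 0, 0, 0, 60], [0, 0, 0, 0, 0, 0, 60], [0, 0, 0, 0, 0, 0, 0], [0, 0, 0, 0, 0, 0, 0], [0, 0, 0, 0, 0, 0, 0], [0, 0, 0, 0, 0, 0, 0]],
  ],
)

```text
time: 30.88
tool_pos: [0.578, 0.0217, 0.1177]
tool_rot: [-0.001, 0.993, 0.118, 0.001]
contact_force: [-1.5, 5.2, 5.5]
gripper_width: 0.193
grasp_force: 61.2
```

Call:
servo_tool(
  moves=[
    [[0, 0, -1, 0, 0, -6, 0], [0, 0, 0, 0, 0, -9, 0], [0, 0, 0, 0, 0, -9, 0], [0, 0, 0, 0, 0, -9, 0], [0, 0, 0, 0, 0, -9, 0], [0, 0, 0, 0, 0, -9, 0], [0, 0, 0, 0, 0, -9, 0], [0, 0, 0, 0, 0, 0, 0], [0, 0, 0, 0, 0, 0, 0]],
  ],
)

```text
time: 32.0
tool_pos: [0.5761, 0.0238, 0.1177]
tool_rot: [-0.004, 0.801, 0.598, 0.0]
contact_force: [-7.6, 10.6, 6.5]
gripper_width: 0.194
grasp_force: 61.3
```

Call:
servo_tool(
  moves=[
    [[0, 0, 0, 0, 0, 0, 60], [0, 0, 0, 0, 0, 0, 60], [0, 0, -25, 0, 0, 0, 60], [0, 0, -40, 0, 0, 0, 85], [0, 0, 0, 0, 0, 0, 85], [0, 0, 0, 0, 0, 0, 85]],
  ],
)

```text
time: 32.75
tool_pos: [0.5775, 0.0204, 0.182]
tool_rot: [0.0, 0.801, 0.598, -0.0]
contact_force: [0.5, -0.5, -0.8]
gripper_width: 0.994
grasp_force: 0.0
```

```bash
python3 - <<'E'
from h import *
p,r,s=tool(); m=r.as_matrix();print(p,np.degrees(np.arctan2(m[1,0],m[0,0])));print('D',go([.516,-.455,.13]))
E
```

```text
[0.57749122 0.02043024 0.18202834] 73.47859180994101
D [-473.3   76.2   52.2]
```

Call:
servo_tool(
  moves=[
    [[-33, 5, 0, 0, 0, 0, 85], [-50, 8, 0, 0, 0, 0, 85], [-50, 8, 0, 0, 0, 0, 85], [-50, 8, 0, 0, 0, 0, 85], [-50, 8, 0, 0, 0, 0, 85], [-50, 8, 0, 0, 0, 0, 85], [-50, 8, 0, 0, 0, 0, 85], [-50, 8, 0, 0, 0, 0, 85], [-50, 8, 25, 0, 0, 0, 85], [-40, 7, 25, 0, 0, 0, 85], [0, 0, 0, 0, 0, 0, 85], [0, 0, 0, 0, 0, 0, 85]],
  ],
)

```text
time: 34.25
tool_pos: [0.5157, -0.4535, 0.131]
tool_rot: [-0.001, 0.801, 0.598, 0.0]
contact_force: [0.8, 0.4, 1.3]
gripper_width: 0.996
grasp_force: 0.0
```

```bash
python3 - <<'E'
from h import *
print(tool()[0]); b=rim('wD.png',(.516,-.455)); print(go([b[1],b[2],.036]))
E
```

```text
[ 0.51566671 -0.45347448  0.13102192]
pred px [254. 209.] rad 48.0
[33.1755  0.496  -0.471 ]
[32.3648  0.496  -0.47  ]
[32.2917  0.496  -0.469 ]
[32.0035  0.496  -0.472 ]
[-22.7 -14.4  96.1]
```

View pics/wD.png

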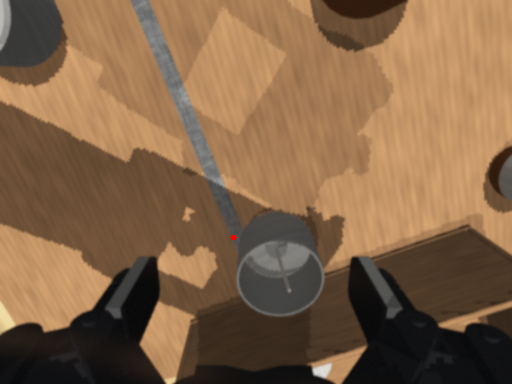

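The wrist view shows tin D was knocked aside: its rim is now at (280,273), close to the box wall (base line about (190,325)–(470,228), lit top edge about (310,360)–(512,300)).

```bash
python3 - <<'E'
from h import *
f=load('wD.png'); p,r,s=tool()
t=p2w(f,280,273,.052); print('tin',t,r.inv().apply(t-p)*1e3)
for z,pts in ((0,[(192,324),(330,277),(468,228)]),(.05,[(320,358),(512,300)]),(.07,[(320,358),(512,300)])):
    for q in pts: w=p2w(f,*q,z); print(z,q,w.round(3),(r.inv().apply(w-t)*1e3).round())
b=rim('wD2.png',t[:2]); w=np.array([b[1],b[2],.036]);print(go(w))
E
```

```text
tin [ 0.51963171 -0.50726826  0.052     ] [-50.75081626  18.54032164  80.08273214]
0 (192, 324) [ 0.42  -0.571  0.   ] [-89. -77.  52.]
0 (330, 277) [ 0.557 -0.557  0.   ] [-37.  50.  52.]
0 (468, 228) [ 0.68  -0.543  0.   ] [ 11. 164.  52.]
0.05 (320, 358) [ 0.53  -0.593  0.05 ] [-79.  34.   2.]
0.05 (512, 300) [ 0.679 -0.58   0.05 ] [-24. 173.   2.]
0.07 (320, 358) [ 0.531 -0.572  0.07 ] [-59.  29. -18.]
0.07 (512, 300) [ 0.666 -0.56   0.07 ] [ -9. 155. -18.]
pred px [279. 272.] rad 45.0
[82.9232  0.5176 -0.5123]
[81.342   0.5186 -0.5123]
[80.4649  0.5176 -0.5133]
[77.8631  0.5186 -0.5133]
[-56.2  17.6  96.9]
```

Call:
servo_tool(
  moves=[
    [[-27, 9, 0, 0, 0, 0, 85], [-28, 8, 0, 0, 0, 0, 85], [0, 0, 0, 0, 0, 0, 85], [0, 0, 0, 0, 0, 0, 85]],
  ],
)

```text
time: 34.85
tool_pos: [0.5173, -0.5108, 0.133]
tool_rot: [0.0, 0.801, 0.599, 0.0]
contact_force: [0.6, -0.3, -0.3]
gripper_width: 0.996
grasp_force: 0.0
```

```bash
python3 - <<'E'
from h import *
b=rim('wD3.png',(.518,-.511)); w=np.array([b[1],b[2],.036]);print(tool()[0],go(w))
E
```

```text
pred px [254. 206.] rad 48.0
[120.5791   0.518   -0.512 ]
[118.9247   0.518   -0.513 ]
[101.0602   0.519   -0.513 ]
[99.6999  0.517  -0.512 ]
[ 0.51726074 -0.5106035   0.13278543] [-1.1  1.1 96.8]
```

Call:
servo_tool(
  moves=[
    [[-1, 1, 35, 0, 0, 0, 85], [0, 0, 35, 0, 0, 0, 85], [0, 0, 26, 0, 0, 0, 85], [0, 0, 0, 0, 0, 0, 85], [0, 0, 0, 0, 0, 0, 40], [0, 0, 0, 0, 0, 0, 40], [0, 0, 0, 0, 0, 0, 40], [0, 0, 0, 0, 0, 0, 40], [0, 0, 0, 0, 0, 0, 40]],
  ],
)

```text
time: 36.02
tool_pos: [0.5186, -0.5143, 0.0391]
tool_rot: [0.002, 0.801, 0.598, 0.0]
contact_force: [0.1, 0.6, 5.9]
gripper_width: 0.73
grasp_force: 66.2
```

```bash
python3 - <<'E'
from h import *
p,r,s=tool();print(p,s['grasp_force'],s['gripper_width'])
print(go([.5467-.06*.284,-.0753-.06*.959,.165]))
E
```

```text
[ 0.51861343 -0.51425064  0.03908861] 66.1798632144928 0.7297313479525772
[ 368.6  -97.3 -127. ]
```

Call:
servo_tool(
  moves=[
    [[0, 0, -15, 0, 0, 0, 40], [0, 0, -36, 0, 0, 0, 40], [0, 0, -40, 0, 0, 0, 40], [0, 0, -36, 0, 0, 0, 40], [38, -10, 0, 0, 0, 0, 40], [48, -13, 0, 0, 0, 0, 40], [48, -13, 0, 0, 0, 0, 40], [48, -13, 0, 0, 0, 0, 40], [48, -13, 0, 0, 0, 0, 40], [48, -13, 0, 0, 0, 0, 40], [48, -12, 0, 0, 0, 0, 40], [38, -10, 0, 0, 0, 0, 40]],
  ],
)

```text
time: 37.52
tool_pos: [0.5274, -0.1346, 0.1638]
tool_rot: [0.0, 0.801, 0.599, 0.0]
contact_force: [-0.3, 0.3, -0.3]
gripper_width: 0.731
grasp_force: 65.7
```

Call:
servo_tool(
  moves=[
    [[0, 0, 0, 0, 0, 0, 40], [0, 0, 0, 0, 0, 0, 40], [0, 0, 0, 0, 0, 0, 40]],
  ],
)

```text
time: 37.9
tool_pos: [0.5278, -0.1376, 0.1635]
tool_rot: [0.0, 0.802, 0.598, -0.0]
contact_force: [-0.2, -0.0, -0.8]
gripper_width: 0.731
grasp_force: 65.7
```

```bash
python3 - <<'E'
from h import *
hold('wD4.png',.0391)
E
```

```text
[ 0.52781326 -0.1376049   0.16351789] 65.65553784370422 0.7306810408084307
pred px [253. 291.] rad 79.0
[114.6031   0.5278  -0.1366]
[109.5433   0.5288  -0.1366]
[91.1595  0.5278 -0.1376]
[87.5254  0.5278 -0.1356]
tin off [ 1.  -0.3 -0. ]
shift [64.1  0.6 -0. ] down 84.33633045410399
```

View pics/wD4.png

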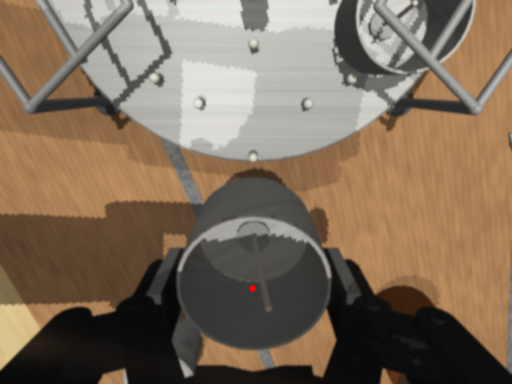

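Pocket pins (253,45), (253,156), (199,103) and (308,104) are in place, and tin C is at place1. The held tin's centre at (252,289) is good. Insert.

Call:
servo_tool(
  moves=[
    [[32, 1, 0, 0, 0, 0, 40], [32, 0, 0, 0, 0, 0, 40], [0, 0, 0, 0, 0, 0, 40], [0, 0, 30, 0, 0, 0, 40], [0, 0, 29, 0, 0, 0, 40], [0, 0, 10, 0, 0, 0, 40], [0, 0, 6, 0, 0, 0, 40], [0, 0, 5, 0, 0, 0, 40], [0, 0, 4, 0, 0, 0, 40], [0, 0, 0, 0, 0, 0, 40]],
  ],
)

```text
time: 39.2
tool_pos: [0.547, -0.0754, 0.0794]
tool_rot: [0.0, 0.801, 0.598, 0.0]
contact_force: [-1.5, 0.9, -0.4]
gripper_width: 0.728
grasp_force: 65.7
```

Call:
servo_tool(
  moves=[
    [[0, 0, 0, 0, 0, 0, 85], [0, 0, 0, 0, 0, 0, 85], [0, 0, 0, 0, 0, 0, 85], [0, 0, -20, 0, 0, 0, 85], [0, 0, -40, 0, 0, 0, 85], [0, 0, -40, 0, 0, 0, 85], [0, 0, -40, 0, 0, 0, 85], [0, 0, -30, 0, 0, 0, 85], [-40, 0, -20, 0, 0, 0, 85], [0, 0, 0, 0, 0, 0, 85], [0, 0, 0, 0, 0, 0, 85]],
  ],
)

```text
time: 40.58
tool_pos: [0.5355, -0.1136, 0.2698]
tool_rot: [0.0, 0.801, 0.598, 0.0]
contact_force: [-0.5, -0.1, -1.1]
gripper_width: 0.993
grasp_force: 0.0
```

```bash
python3 - <<'E'
from h import *
f=snap('wrist','wall.png'); p,r,s=tool(); print(p)
c=np.array([.5753,.021])
for k in range(4):
    a=np.radians(-106.5+60*k); print(k,w2p(f,[*(c+.1*np.array([np.cos(a),np.sin(a)])),.092]).round())
a=f['image']; b=manip.grab_frame('side'); np.savez('pics/side2.npz',**{k:np.array(b[k]) for k in('image','mtx','eye','rotation')})
b=b['image'][100:270,60:310]
cv2.imwrite('pics/all.png',np.hstack([cv2.resize(a,(400,300)),cv2.resize(b,(400,300))]))
E
```

```text
[ 0.53533464 -0.11320151  0.26899792]
0 [253. 126.]
1 [354.  67.]
2 [366. -73.]
3 [ 253. -157.]
```

View pics/all.png

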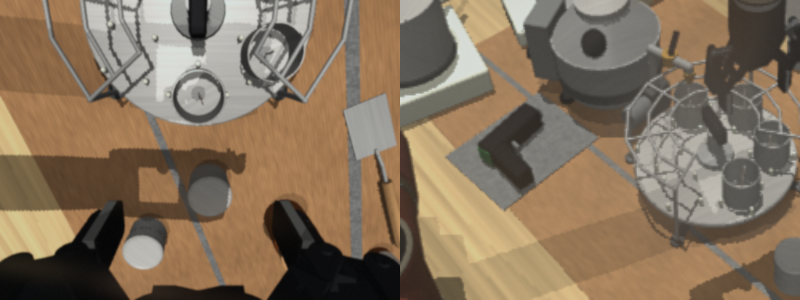

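All four tins stand in neighbouring pockets: in the side crop, the gap at (742,183), place1 (772,145), place2 (745,100) and the nozzle (690,105). The thermometer lies on its mat with its front at (540,115), and the spot is at (594,42). Next is the thermometer.

Call:
servo_tool(
  moves=[
    [[0, 0, 0, 0, 0, 9.6, 85], [0, 0, 0, 0, 0, 9.6, 85], [0, 0, 0, 0, 0, 9.6, 85], [0, 0, 0, 0, 0, 9.6, 85], [0, 0, 0, 0, 0, 9.6, 85], [0, 0, 0, 0, 0, 9.6, 85], [0, 0, 0, 0, 0, 9.9, 85], [-12, -36, 0, 0, 0, 0, 85], [-16, -50, 0, 0, 0, 0, 85], [-16, -50, 0, 0, 0, 0, 85], [-16, -50, 0, 0, 0, 0, 85], [-16, -50, 0, 0, 0, 0, 85]],
  ],
)

```text
time: 42.18
tool_pos: [0.4339, 0.1149, 0.2685]
tool_rot: [-0.0, 0.999, 0.053, -0.001]
contact_force: [0.4, -0.0, 0.2]
gripper_width: 0.992
grasp_force: 0.0
```

Call:
servo_tool(
  moves=[
    [[-16, -50, 0, 0, 0, 0, 85], [-16, -50, 0, 0, 0, 0, 85], [-13, -45, 0, 0, 0, 0, 85], [-11, -39, 0, 0, 0, 0, 85], [0, 0, 0, 0, 0, 0, 85], [0, 0, 0, 0, 0, 0, 85]],
  ],
)

```text
time: 42.92
tool_pos: [0.36, 0.29, 0.2686]
tool_rot: [0.0, 0.999, 0.053, -0.001]
contact_force: [-0.5, 0.3, -0.3]
gripper_width: 0.997
grasp_force: 0.0
```

```bash
python3 - <<'E'
from h import *
f=snap('wrist','wT.png'); p,r,s=tool(); m=r.as_matrix(); print(p,np.degrees(np.arctan2(m[1,0],m[0,0])),w2p(f,[.513,.266,.161]))
cv2.imwrite('pics/wT.png',f['image'])
E
```

```text
[0.36036403 0.28965148 0.26881722] 5.98587687497391 [318.17292482 -39.82653357]
```

View pics/wT.png

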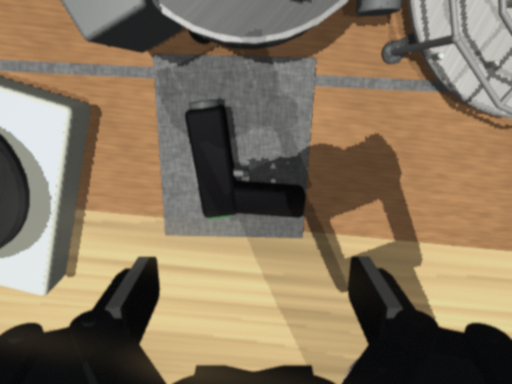

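The wrist view shows the thermometer's barrel from front (206,107) to back (218,214), its handle going right to (304,200). The mat spans (155,58)–(315,58) to (165,235)–(302,236).

```bash
python3 - <<'E'
from h import *
f=load('wT.png'); p,r,s=tool()
g=cv2.cvtColor(f['image'],cv2.COLOR_BGR2GRAY)
for row in (120,140,160,175): 
    d=np.where(g[row,170:260]<45)[0]+170; print(row,d.min(),d.max())
for c in (205,210,215):
    d=np.where(g[90:240,c]<45)[0]+90; print('col',c,d.min(),d.max())
P=lambda u,v,z=.041:p2w(f,u,v,z)
fr,bk=P(206,107),P(218,214); d=(fr-bk)[:2]; L=np.hypot(*d); print('fr',fr,'bk',bk,'len',L,'yaw',np.degrees(np.arctan2(d[1],d[0])))
hd=[P(304,186),P(304,215)];print('handle end',hd)
m=np.array([P(155,58,.003),P(315,58,.003),P(302,236,.003),P(165,235,.003)]);print('mat',m[:,:2].round(3).tolist(),m.mean(0))
for a,b in ((120,140),(160,175)):pass
E
```

```text
120 186 228
140 190 230
160 194 233
175 197 252
col 205 109 215
col 210 107 215
col 215 106 215
fr [0.40783073 0.34342632 0.041     ] bk [0.28939175 0.32252758 0.041     ] len 0.12026864941651598 yaw 10.006920821164249
handle end [array([0.33332559, 0.22920745, 0.041     ]), array([0.29852105, 0.22379593, 0.041     ])]
mat [[0.45, 0.407], [0.469, 0.233], [0.253, 0.214], [0.236, 0.392]] [0.35227271 0.31125684 0.003     ]
```

Call:
servo_tool(
  moves=[
    [[0, 0, 0, 0, 0, -4.5, 85], [5, -22, 20, 0, 0, 0, 85], [6, -23, 40, 0, 0, 0, 85], [0, 0, 45, 0, 0, 0, 85], [0, 0, 45, 0, 0, 0, 85], [0, 0, 0, 0, 0, 0, 85], [0, 0, 0, 0, 0, 0, 85]],
  ],
)

```text
time: 43.85
tool_pos: [0.3643, 0.3364, 0.1211]
tool_rot: [-0.001, 0.996, 0.091, 0.001]
contact_force: [0.3, -0.1, 0.0]
gripper_width: 0.993
grasp_force: 0.0
```

```bash
python3 - <<'E'
from h import *
f=snap('wrist','wT2.png'); p,r,s=tool(); m=r.as_matrix(); print(p,np.degrees(np.arctan2(m[1,0],m[0,0])))
g=cv2.cvtColor(f['image'],cv2.COLOR_BGR2GRAY)
for row in (60,100,130,160,190,220): 
    mm=g[row]<45; cc=np.where(mm[100:400])[0]+100
    sp=np.split(cc,np.where(np.diff(cc)>2)[0]+1); print(row,[(a[0],a[-1]) for a in sp if len(a)>3])
for x in (60,22,0): 
    for y in (-21,21): print((x,y),w2p(f,np.array([.3486,.333,.041])+.001*np.array([(x-7.5)*.983-y*.182,(x-7.5)*.182+y*.983,0])).round())
E
```

```text
[0.36470991 0.33685344 0.12193068] 10.441607468803374
60 []
100 []
130 []
160 [(np.int64(218), np.int64(280))]
190 [(np.int64(220), np.int64(280))]
220 [(np.int64(224), np.int64(227)), (np.int64(232), np.int64(281))]
(60, -21) [286. 154.]
(60, 21) [220. 154.]
(22, -21) [284. 210.]
(22, 21) [222. 210.]
(0, -21) [283. 239.]
(0, 21) [223. 239.]
```

Call:
servo_tool(
  moves=[
    [[0, -2, 40, 0, 0, 0, 85], [0, 0, 37, 0, 0, 0, 85], [0, 0, 20, 0, 0, 0, 85], [0, 0, 0, 0, 0, 0, 85], [0, 0, 0, 0, 0, 0, 20], [0, 0, 0, 0, 0, 0, 20], [0, 0, 0, 0, 0, 0, 20], [0, 0, 0, 0, 0, 0, 20], [0, 0, 0, 0, 0, 0, 20], [0, 0, 0, 0, 0, 0, 20]],
  ],
)

```text
time: 45.15
tool_pos: [0.3641, 0.3393, 0.0244]
tool_rot: [-0.001, 0.996, 0.092, 0.002]
contact_force: [0.6, -0.5, 7.1]
gripper_width: 0.488
grasp_force: 60.8
```

Call:
servo_tool(
  moves=[
    [[0, 0, -15, 0, 0, 0, 20], [0, 0, -40, 0, 0, 0, 20], [0, 0, -45, 0, 0, 0, 20], [0, 0, -39, 0, 0, 0, 20], [0, 30, 0, 0, 0, 0, 20], [-1, 42, 0, 0, 0, 0, 20], [-1, 42, 0, 0, 0, 0, 20], [-1, 40, 0, 0, 0, 0, 20], [-2, 30, 0, 0, 0, 0, 20], [0, 0, 0, 0, 0, 0, 20], [0, 0, 0, 0, 0, 0, 20]],
  ],
)

```text
time: 46.52
tool_pos: [0.3911, 0.1568, 0.1616]
tool_rot: [-0.0, 0.996, 0.091, 0.0]
contact_force: [0.3, 0.2, -1.7]
gripper_width: 0.484
grasp_force: 60.4
```

Call:
servo_tool(
  moves=[
    [[0, 0, 0, 0, 0, -8, 20], [0, 0, 0, 0, 0, -8, 20], [0, 0, 0, 0, 0, -8, 20], [0, 0, 0, 0, 0, -8, 20], [0, 0, 0, 0, 0, 0, 20], [0, 0, 0, 0, 0, 0, 20]],
  ],
)

```text
time: 47.28
tool_pos: [0.3911, 0.157, 0.1613]
tool_rot: [-0.0, 0.932, 0.362, -0.0]
contact_force: [0.0, 0.1, -2.0]
gripper_width: 0.484
grasp_force: 60.4
```

```bash
python3 - <<'E'
from h import *
f=snap('wrist','wS.png'); h=snap('side','s3.png'); p,r,s=tool(); print(p,s['grasp_force'],s['gripper_width'])
for sp in ([.513,.266,.161],): print('spot in lens',r.inv().apply(np.array(sp)-p)*1e3-[52,0,2.4],w2p(f,sp),w2p(h,sp))
print('exp corners',[w2p(f,p+r.apply([.046,y,-.0166])).round().tolist() for y in (-.021,.021)])
g=cv2.cvtColor(f['image'],cv2.COLOR_BGR2GRAY)
for row in range(120,280,20):
    cc=np.where(g[row,150:360]<45)[0]+150; print(row,(cc.min(),cc.max(),len(cc)) if len(cc) else None)
n=cv2.cvtColor(h['image'],cv2.COLOR_BGR2GRAY)
u,v=w2p(h,[.513,.266,.161]).astype(int); b=n[v-25:v+25,u-25:u+25]; k,l,st,ce=cv2.connectedComponentsWithStats((b<55).astype(np.uint8)); print([(st[i][4],(ce[i]+[u-25,v-25]).round(1)) for i in range(1,k) if st[i][4]>30])
E
```

```text
[0.39113255 0.15679695 0.16126523] 60.42762767232489 0.4825333799523092
spot in lens [111.6276902    1.72360231  -2.1556539 ] [ 257.94472312 -220.94132   ] [181.01077631 124.25038863]
exp corners [[193.0, 187.0], [312.0, 187.0]]
120 None
140 None
160 None
180 (np.int64(207), np.int64(295), 9)
200 (np.int64(198), np.int64(303), 106)
220 (np.int64(198), np.int64(304), 107)
240 (np.int64(200), np.int64(304), 105)
260 (np.int64(178), np.int64(330), 126)
[(np.int32(203), array([162.7, 105.2])), (np.int32(911), array([170.9, 132.5]))]
```

Call:
servo_tool(
  moves=[
    [[0, 0, 0, 0, 0, 0, 20], [0, 0, 0, 0, 0, 0, 20], [0, 0, 0, 0, 0, 0, 20], [0, 0, 0, 0, 0, 0, 20], [0, 0, 0, 0, 0, 0, 20], [0, 0, 0, 0, 0, 0, 20], [0, 0, 0, 0, 0, 0, 20], [0, 0, 0, 0, 0, 0, 20], [0, 0, 0, 0, 0, 0, 20], [0, 0, 0, 0, 0, 0, 20], [0, 0, 0, 0, 0, 0, 20], [0, 0, 0, 0, 0, 0, 20]],
  ],
)

```text
time: 48.88
tool_pos: [0.3913, 0.1565, 0.1613]
tool_rot: [-0.0, 0.932, 0.362, -0.0]
contact_force: [-0.1, 0.6, -1.7]
gripper_width: 0.485
grasp_force: 60.4
```

```bash
python3 - <<'E'
from h import *
h=load('side0.png'); n=cv2.cvtColor(h['image'],cv2.COLOR_BGR2GRAY); u,v=181,124; b=n[v-20:v+20,u-20:u+20]
for th in (45,60,75):
    k,l,st,ce=cv2.connectedComponentsWithStats((b<th).astype(np.uint8)); print(th,[(st[i],(ce[i]+[u-20,v-20]).round(1)) for i in range(1,k) if st[i][4]>30])
E
```

```text
45 []
60 [(array([ 13,  13,  14,  15, 169], dtype=int32), array([180.6, 124.4]))]
75 [(array([ 12,  13,  16,  16, 197], dtype=int32), array([180.8, 124.3])), (array([  0,  31,  40,   9, 181], dtype=int32), array([178.1, 141. ]))]
```

Call:
servo_tool(
  moves=[
    [[0, 0, 0, 0, 0, 0, 20], [0, 0, 0, 0, 0, 0, 20], [0, 0, 0, 0, 0, 0, 20], [0, 0, 0, 0, 0, 0, 20], [0, 0, 0, 0, 0, 0, 20], [0, 0, 0, 0, 0, 0, 20], [0, 0, 0, 0, 0, 0, 20], [0, 0, 0, 0, 0, 0, 20], [0, 0, 0, 0, 0, 0, 20], [0, 0, 0, 0, 0, 0, 20], [0, 0, 0, 0, 0, 0, 20], [0, 0, 0, 0, 0, 0, 20]],
  ],
)

```text
time: 50.38
tool_pos: [0.3913, 0.1565, 0.1613]
tool_rot: [0.0, 0.932, 0.362, -0.0]
contact_force: [-0.5, 0.3, -2.1]
gripper_width: 0.486
grasp_force: 60.4
```

Call:
servo_tool(
  moves=[
    [[0, 0, 0, 0, 0, 0, 20], [0, 0, 0, 0, 0, 0, 20], [0, 0, 0, 0, 0, 0, 20], [0, 0, 0, 0, 0, 0, 20], [0, 0, 0, 0, 0, 0, 20], [0, 0, 0, 0, 0, 0, 20], [0, 0, 0, 0, 0, 0, 20], [0, 0, 0, 0, 0, 0, 20], [0, 0, 0, 0, 0, 0, 20], [0, 0, 0, 0, 0, 0, 20]],
  ],
)

```text
time: 51.62
tool_pos: [0.3913, 0.1565, 0.1613]
tool_rot: [-0.0, 0.932, 0.362, -0.0]
contact_force: [-0.2, -0.2, -1.7]
gripper_width: 0.489
grasp_force: 60.4
```

```bash
python3 - <<'E'
from h import *
f=snap('wrist','wS2.png'); p,r,s=tool(); print(p,s['grasp_force'],s['gripper_width'])
a=load('wS.png')['image'].astype(int); d=np.abs(f['image'].astype(int)-a)[150:260,190:310].mean(); print('change',d)
print(go([.3641,.3393,.165]))
E
```

```text
[0.39125407 0.1564942  0.16132001] 60.42614804551704 0.4900386847432824
change 1.2472222222222222
[ 103.5 -153.1   -3.7]
```

Call:
servo_tool(
  moves=[
    [[0, 0, 0, 0, 0, 8, 20], [0, 0, 0, 0, 0, 8, 20], [0, 0, 0, 0, 0, 8, 20], [0, 0, 0, 0, 0, 8, 20], [0, -30, 0, 0, 0, 0, 20], [1, -42, 0, 0, 0, 0, 20], [1, -42, 0, 0, 0, 0, 20], [1, -40, 0, 0, 0, 0, 20], [2, -30, 0, 0, 0, 0, 20], [0, 0, 0, 0, 0, 0, 20], [0, 0, 0, 0, 0, 0, 20]],
  ],
)

```text
time: 53.05
tool_pos: [0.3626, 0.3379, 0.1611]
tool_rot: [0.0, 0.996, 0.092, -0.0]
contact_force: [-0.7, 0.0, -1.2]
gripper_width: 0.485
grasp_force: 60.7
```

```bash
python3 - <<'E'
from h import *
f=snap('wrist','wR.png'); p,r,s=tool(); print(p,s['grasp_force'],s['gripper_width'],go([.3641,.3393,.0245]))
a=load('wS.png')['image'];
for i in (a,f['image']):
    g=cv2.cvtColor(i,cv2.COLOR_BGR2GRAY)
    print([(int(cc.min()),int(cc.max())) for cc in (np.where(g[row,150:360]<45)[0]+150 for row in (180,200,220,240))])
E
```

```text
[0.36270852 0.33764837 0.16112339] 60.65704710606951 0.48305519879050957 [  1.7  -1.4 136.6]
[(207, 295), (198, 303), (198, 304), (200, 304)]
[(207, 295), (198, 304), (199, 305), (212, 305)]
```

Call:
servo_tool(
  moves=[
    [[0, 0, 40, 0, 0, 0, 20], [0, 0, 40, 0, 0, 0, 20], [0, 0, 35, 0, 0, 0, 20], [0, 0, 12, 0, 0, 0, 20], [0, 0, 5, 0, 0, 0, 20], [0, 0, 3, 0, 0, 0, 20], [0, 0, 0, 0, 0, 0, 20], [0, 0, 0, 0, 0, 0, 20]],
  ],
)

```text
time: 54.1
tool_pos: [0.3633, 0.3388, 0.0273]
tool_rot: [-0.0, 0.996, 0.092, 0.001]
contact_force: [0.1, -0.2, -1.4]
gripper_width: 0.481
grasp_force: 60.6
```

Call:
servo_tool(
  moves=[
    [[0, 0, 2, 0, 0, 0, 20], [0, 0, 1, 0, 0, 0, 20], [0, 0, 0, 0, 0, 0, 20], [0, 0, 0, 0, 0, 0, 85], [0, 0, 0, 0, 0, 0, 85], [0, 0, 0, 0, 0, 0, 85], [0, 0, 0, 0, 0, 0, 85], [0, 0, -15, 0, 0, 0, 85], [0, 0, -40, 0, 0, 0, 85], [0, 0, -45, 0, 0, 0, 85], [0, 0, -45, 0, 0, 0, 85], [0, 0, 0, 0, 0, 0, 85]],
  ],
)

```text
time: 55.6
tool_pos: [0.3652, 0.3402, 0.1746]
tool_rot: [-0.003, 0.996, 0.092, 0.005]
contact_force: [0.2, -0.4, 0.6]
gripper_width: 0.997
grasp_force: 0.0
```

Call:
servo_tool(
  moves=[
    [[0, 20, -40, 0, 0, 0, 85], [0, 40, -40, 0, 0, 0, 85], [0, 40, 0, 0, 0, 0, 85], [0, 0, 0, 0, 0, 0, 85], [0, 0, 0, 0, 0, 0, 85]],
  ],
)

```text
time: 56.22
tool_pos: [0.3805, 0.24, 0.2476]
tool_rot: [-0.0, 0.996, 0.091, -0.001]
contact_force: [0.7, 0.4, 0.2]
gripper_width: 0.997
grasp_force: 0.0
```

```bash
python3 - <<'E'
from h import *
h=snap('side','s4.png'); p,r,s=tool(); print(p,s['time'],s['gripper_width'])
a=load('side0.png')['image']; b=h['image']; z=np.load('pics/side2.npz')['image']
th=lambda i:cv2.connectedComponentsWithStats((cv2.cvtColor(i[150:215,95:160],cv2.COLOR_BGR2GRAY)<45).astype(np.uint8))
for i in (a,b):
    k,l,st,ce=th(i); print([(st[j].tolist(),ce[j].round(1)) for j in range(1,k) if st[j][4]>80])
print('carousel change',np.abs(b.astype(int)-z)[120:240,215:330].mean())
E
```

```text
[0.38038839 0.24031901 0.24755451] 56.275 0.9983063643442034
[([31, 13, 23, 20, 155], array([43.6, 23.2]))]
[([30, 12, 23, 24, 196], array([42.7, 23.2])), ([22, 38, 26, 19, 160], array([36.5, 48.1]))]
carousel change 14.14915458937198
```

```bash
python3 - <<'E'
import h
from h import *
F=load('s4.png'); F={k:F[k] for k in('image','mtx','eye','rotation')}
h.snap=lambda n,fn:{**F,'image':F['image'].copy()}
for k in range(4):
    a=np.radians(-106.5+60*k); c=np.array([.5753,.021])+.1*np.array([np.cos(a),np.sin(a)]); print(k,c.round(4)); rim('x.png',c,z=.092)
d=manip.state(); print(d['contact_force'],d['grasp_force'])
E
```

```text
0 [ 0.5469 -0.0749]
pred px [273. 197.] rad 12.0
[ 1.087847e+02  5.469000e-01 -7.690000e-02]
[ 1.086043e+02  5.459000e-01 -7.690000e-02]
[ 1.085597e+02  5.459000e-01 -7.590000e-02]
[ 1.081181e+02  5.449000e-01 -7.490000e-02]
1 [ 0.6441 -0.0515]
pred px [292. 175.] rad 12.0
[ 8.56939e+01  6.36100e-01 -4.75000e-02]
[ 8.56341e+01  6.35100e-01 -4.65000e-02]
[ 8.54918e+01  6.36100e-01 -4.65000e-02]
[ 8.54344e+01  6.35100e-01 -4.55000e-02]
2 [0.6725 0.0443]
pred px [275. 154.] rad 11.0
[6.76524e+01 6.71500e-01 4.03000e-02]
[6.75786e+01 6.70500e-01 4.03000e-02]
[6.728e+01 6.705e-01 4.130e-02]
[6.71467e+01 6.71500e-01 4.13000e-02]
3 [0.6037 0.1169]
pred px [240. 153.] rad 11.0
[56.1007  0.5987  0.1309]
[56.0476  0.5987  0.1299]
[56.0428  0.6007  0.1369]
[56.0359  0.5997  0.1309]
[ 0.32102229  0.45794857 -0.58681386] 0.0
```

Call:
servo_tool(
  moves=[
    [[20, 35, -30, 0, 0, 0, 85], [28, 50, -20, 0, 0, 0, 85], [28, 50, 0, 0, 0, 0, 85], [28, 50, 0, 0, 0, 0, 85], [28, 50, 0, 0, 0, 0, 85], [0, 0, 0, 0, 0, 0, 85], [0, 0, 0, 0, 0, 0, 85], [0, 0, 0, 0, 0, 0, 85]],
  ],
)

```text
time: 57.28
tool_pos: [0.553, 0.0344, 0.2981]
tool_rot: [-0.0, 0.996, 0.093, -0.0]
contact_force: [-0.1, 0.2, -0.1]
gripper_width: 0.997
grasp_force: 0.0
```

```bash
python3 - <<'E'
import h
from h import *
F=snap('wrist','fin.png')
h.snap=lambda n,fn:{**F,'image':F['image'].copy()}
print(tool()[0])
for k in range(6):
    a=np.radians(-106.5+60*k); c=np.array([.5753,.021])+.1*np.array([np.cos(a),np.sin(a)]); b=rim('x.png',c,z=.092); print(k,'off mm',((np.array(b[1:])-c)*1e3).round(1))
E
```

```text
[0.55298306 0.03434378 0.29835504]
pred px [354. 186.] rad 30.0
[ 8.52216e+01  5.47900e-01 -7.49000e-02]
[ 8.48407e+01  5.48900e-01 -7.49000e-02]
[ 8.39785e+01  5.46900e-01 -7.19000e-02]
[ 8.35949e+01  5.45900e-01 -7.19000e-02]
0 off mm [1. 0.]
pred px [359.  87.] rad 33.0
[ 1.389702e+02  6.451000e-01 -5.150000e-02]
[ 1.382287e+02  6.441000e-01 -5.150000e-02]
[ 1.328153e+02  6.451000e-01 -5.050000e-02]
[ 1.289975e+02  6.461000e-01 -5.150000e-02]
1 off mm [1. 0.]
pred px [266.  35.] rad 35.0
[1.182935e+02 6.615000e-01 5.030000e-02]
[1.181719e+02 6.615000e-01 4.930000e-02]
[1.178025e+02 6.625000e-01 5.730000e-02]
[1.177903e+02 6.605000e-01 4.830000e-02]
2 off mm [-11.   6.]
pred px [178.  96.] rad 33.0
[1.214267e+02 6.057000e-01 1.159000e-01]
[1.194808e+02 6.067000e-01 1.159000e-01]
[1.193996e+02 6.067000e-01 1.149000e-01]
[1.180247e+02 6.057000e-01 1.149000e-01]
3 off mm [ 2. -1.]
pred px [190. 194.] rad 30.0
[9.11062e+01 5.13500e-01 7.85000e-02]
[8.99695e+01 5.12500e-01 7.75000e-02]
[8.97498e+01 5.12500e-01 7.85000e-02]
[8.83833e+01 5.14500e-01 7.95000e-02]
4 off mm [  7. -15.]
pred px [273. 233.] rad 29.0
[7.5305e+01 4.9610e-01 1.7700e-02]
[7.50255e+01 4.97100e-01 1.77000e-02]
[7.35725e+01 4.97100e-01 1.67000e-02]
[7.16666e+01 4.98100e-01 1.67000e-02]
5 off mm [18. 20.]
```

Gap, place1 and nozzle fits are within 2 mm. Place2 is cut by the top of this image, but the side view puts it within 4 mm. Handing in.

```bash
python3 -c "
from plant import manip
print(manip.job_done())"
```

```text
the job is handed in; nothing more can be done
None
```

I handed the job in at about 57 s: all four open tins are in neighbouring pockets with the foremost under the nozzle, the thermometer was held on the spot for about 4 s and is back on its mat, and the hand-in returned no verdict.

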